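# Drive a stuck bushing out of a pump housing with a drift

### The arm

A 7-joint arm with a two-finger parallel gripper is mounted at the origin on a cart in front of the work surface, level with it; the furniture and walls round the work are solid. World frame = base frame: x ahead of the robot, y to its left, z up, the work surface at z = 0. Lengths are in m, angles in rad, forces in N, time in s.
With the tool pointing down it reaches from about 0.425 to 0.925 m from the base axis. Payload 6.8 kg.
Tool frame: the origin (TCP) lies on the centre line of the jaws, within the pads' length; the fingertips stand 17 mm ahead of it and the grasp point (between the pads) lies 2 mm behind it (nose_length is the distance from the TCP to the fingertips, in m); z points along the fingers, x is the direction in which the jaws open and shut, and the axes are right-handed (so a half turn about z gives the same grasp; the last joint's range is limited). The gripper opens to 85 mm and grips with 20 to 120 N. Pads are 22 mm wide; open, the fingers measure 114 mm over their backs; the gripper's body (76 mm by 85 mm) begins 54 mm behind the grasp point. The pads swing forward as they close: fully open they stand 13 mm farther back than shut.
Start: joints at [1.042, 0.477, 0.022, 1.555, -0.011, 1.109, -0.083], TCP at [0.276, -0.616, 0.248] pointing down, gripper open.
Joint ranges: [-2.96, 2.96], [-0.34, 2.1], [-1.41, 1.46], [0.24, 2.44], [-1.37, 4.51], [0.17, 1.92], [-2.96, 2.96]. Speed limits (rad/s): [2.39, 2.39, 3.14, 3.14, 3.14, 3.14, 3.14].

### API

Orientations are given as a unit quaternion [w, x, y, z].
In Python, from station import * gives the robot as it stands.
- The arm moves only by the tool send_rows, never from a script. Its argument "commands" is a list of rows, each an object with "translation": the shift along the tool's x, y, z in m, a list of three; "rot": the turn, a rotation vector about the tool's x, y, z in degrees, a list of three; "grip": the finger opening in m, from 0 to 0.0854. In form: [{"translation": [tx, ty, tz], "rot": [rx, ry, rz], "grip": grip}, ...]. A call has exactly 5 rows; each row shifts and turns the commanded pose from where the row before left it, along the tool's axes as they then stand; what a row does not reach is not made up. A row lasts 1/12 s, in which the tool goes at most 41.7 mm and 7.16 degrees, less where a joint would pass 70% of its speed; a pose out of reach is approached as far as the arm can. A call with a gripper value outside its range is refused whole. The fingers move at their own pace and stop on an object; "force" is the grip in N (left out, the last holds). Time passes only in rows, so rows that do not move let the fingers close, or fill a call up. It gives the time, the measured TCP pose, the force and the opening at its end, in the units of the state.
- get_obs(): the state, without advancing time (a new reading comes with each control period).
- read_camera(name): name is "side" or "top"; returns a dict with "pixels" (384x512x3 uint8, red, green, blue), "depth" (384x512 float32, m along the optical axis (not along the pixel's ray), 0 where there is no reading), "mtx" (3x3 intrinsics, pixels), "dist" ([k1, k2, p1, p2, k3] as OpenCV has them; the pictures are not rectified), "extrinsics" (4x4, takes a point from camera to world coordinates). Camera axes: x right, y up, looking along -z (the intrinsics and any distortion apply to the point x, -y, -z); pixel columns grow to the right and rows downward; lengths in m; the calibration is good to about 2 mm. A picture is of the moment at which its call begins.
- hand_in(): hands the job in, once; it reports no verdict.
The state is a dict: "t": time; "q": joint angles; "joint_vel": joint speeds; "joint_torque": joint torques, N m; "eef_pos": TCP position; "tool_rot": TCP orientation; "contact_force": force on the tool from outside, world axes, zero at the start; "torque": the same for the moment, N m; "gripper_width": opening from 0.0 (shut) to 1.0 (fully open).
Only numpy, scipy, OpenCV 4.12 (cv2) and the standard library are available. Lean on these libraries where they do the work, as an engineer would, in place of code of your own. Each camera call takes 0.05 s, during which the arm holds its last target.

### The job

Take the steel drift rod out of its stand and push the stuck bushing down through the bore of the pump housing until it drops out below into the catch tray. The guide ring on top sits off centre, so ease the rod in by feel and press steadily, never forcing it against the ring or the housing. Then stand the drift back upright in its stand, pushed down until its collar rests on top, and leave the other things where they are.

Things in the scene. Friction and masses are not known exactly. Their poses are not given: they have to be found in the camera images.
- stand: Aluminium pump housing fixed on a rigid extraction stand; origin at the centre of its underside on the bench, z up along the housing's axis. Base plate 94 x 94 mm; the housing is a block 62 x 62 mm from z = 55 to 88 mm with a chamber 30 mm in diameter right through it on the z axis, open below. Four spring plungers in its wall (z = 61 to 69 mm) grip the bushing.
- ring_top (a point): Point on the housing's axis, 114 mm above the bench, level with the top of the steel guide ring (44 mm outside, z = 88 to 114 mm). The ring is fixed, its centre always 5.5 mm off this axis, in a direction not measured. Its hole: bore 14 mm in diameter, z = 88 to 100 mm, above it a funnel 30 deg off vertical to 30 mm at the top. The funnel pushes a touching rod sideways towards the bore.
- tray (a point): Centre of the catch tray's rubber floor under the housing, 10 mm above the bench, inside 58 x 46 mm, open to front and back above an 18 mm high lip.
- bushing_center (a point): Centre of the brass bushing, a cylinder 28 mm in diameter, 22 mm long, closed top, about 60 g; axis z. It starts upright in the chamber on the stand's axis, its underside 56 to 61 mm above the bench, held by the plungers with about 9 to 16 N of friction. It falls into the tray once its top is pushed below about 60 mm above the bench.
- drift_grip (a point): Centre of the drift's square aluminium grip (18 x 18 mm, 48 mm tall), to be grasped; x and y square to the flats, z along the drift's axis away from the tip. Drift: about 140 g, 125 mm long: steel rod 12 mm in diameter, 65 mm long, 1 mm bevel at its end; collar 26 mm in diameter, 6 mm thick; grip; cap. Grip centre 95 mm from the tip.
- drift_tip (a point): Centre of the flat end of the drift's rod, same axes as drift_grip.
- holder: Fixed grey stand of the drift, a block 56 x 56 x 72 mm on a foot 74 x 74 x 6 mm; origin at the centre of its underside on the bench. A round hole 15 mm in diameter and 70 mm deep runs down its middle (3 mm bevel at the mouth). The drift stands in it with its collar resting on the block's top, the tip 7 mm above the bench.
- seal_jar: Small jar with a screw lid, 44 mm in diameter, 42 mm tall, origin at its underside; to be left alone.
- screwdriver: Small screwdriver lying flat, 164 mm long, along its y axis; to be left alone.
- beaker: Glass beaker, 46 x 51 mm, 59 mm tall, origin at its underside; to be left alone.
- tube: Centrifuge tube lying flat, 124 mm long along its y axis, 34 mm thick; to be left alone.
Not all that is in view belongs to the job. Leave any blue look-alike of the part that bears drift_grip alone. Leave any purple look-alike of the holder alone.

How it is judged:
By the outcome, as a careful person would: the job done as asked, in the order asked, and still so for the second after the job is handed in, with the robot touching nothing.
It also fails if it takes over 72 s, if anything falls off the work surface, if the arm or the gripper's body presses on something with over 40 N, if the wrist force passes 120 N, or if a joint passes its speed limit or range.

## Working session

There is one attempt and no reset: what is moved stays moved. The work goes in short steps, Python scripts to look and compute and a tool call to move; the robot and the scene stay as the last step left them, time stands still between calls to the robot, and variables do not carry over. Pictures are saved under pics/ and viewed, and the job is handed in when it is done.

Besides the shell and the picture viewer there is one more tool, called after ">>>" in YAML: its name, and indented under it one key for each argument. send_rows: Moves the arm, as the interface text tells. Its arguments: {"type":"object","properties":{"commands":{"type":"array","items":{"type":"object","properties":{"translation":{"type":"array","items":{"type":"number"}},"rot":{"type":"array","items":{"type":"number"}},"grip":{"type":"number"}}}},"force":{"type":"number"}},"required":["commands"]}

```bash
ls; mkdir -p pics
python3 - <<'E'
from station import *
import cv2,pickle
o=get_obs();print(o)
for n in("side","top"):
    c=read_camera(n);pickle.dump(c,open(f'{n}0.pkl','wb'))
    cv2.imwrite(f'pics/{n}0.png',cv2.resize(c["pixels"][:,:,::-1],(768,576)))
    print(c["mtx"],c["dist"],c["extrinsics"])
E
```

```text
pics
{'t': 0.0, 'q': array([ 1.04190756,  0.47774643,  0.02230475,  1.55647051, -0.01150736,
        1.10928339, -0.08310064]), 'joint_vel': array([-1.29545723e-03,  1.44021445e-04, -1.13865371e-03, -1.07213656e-03,
        6.68019424e-04,  4.18438520e-04,  9.22628390e-05]), 'joint_torque': array([-5.12943006e-04, -5.96452010e+01,  1.60787769e+00, -2.81195533e+01,
        1.24394751e-02,  9.34407057e-03,  7.05484652e-06]), 'eef_pos': array([ 0.27550288, -0.61559707,  0.24735294]), 'tool_rot': array([-4.37786475e-04,  8.39203121e-01, -5.43817368e-01, -7.75050315e-04]), 'contact_force': array([-0.60515891, -0.20914794, -0.00553643]), 'torque': array([-0.01293019, -0.0398179 , -0.02355256]), 'gripper_width': 1.0000413179477854}
[[416.79952202   0.         246.11878269]
 [  0.         416.79952202 192.87099793]
 [  0.           0.           1.        ]] [0.04901609 0.         0.         0.         0.        ] [[-8.76152163e-01  2.19585120e-01 -4.29115092e-01 -2.62603361e-02]
 [-4.82034393e-01 -3.98233271e-01  7.80418545e-01  9.09396796e-01]
 [ 4.80393393e-04  8.90613629e-01  4.54760522e-01  6.75935112e-01]
 [ 0.00000000e+00  0.00000000e+00  0.00000000e+00  1.00000000e+00]]
[[357.45562053   0.         258.50231179]
 [  0.         357.45562053 190.6291524 ]
 [  0.           0.           1.        ]] [-0.00149046  0.          0.          0.          0.        ] [[-0.01415674  0.98429641 -0.17595502  0.37305401]
 [-0.99988469 -0.01490276 -0.00291907 -0.07358236]
 [-0.00549545  0.1758934   0.98439388  0.99015772]
 [ 0.          0.          0.          1.        ]]
```

View pics/side0.png

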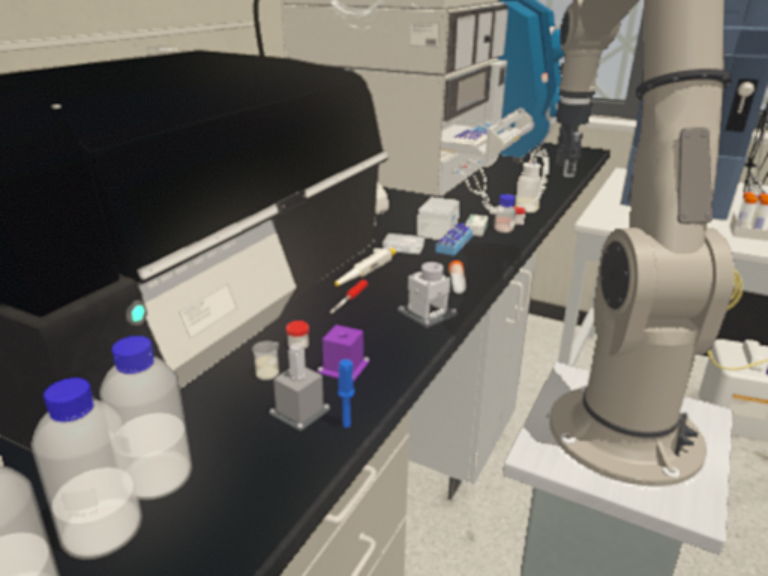

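View pics/top0.png

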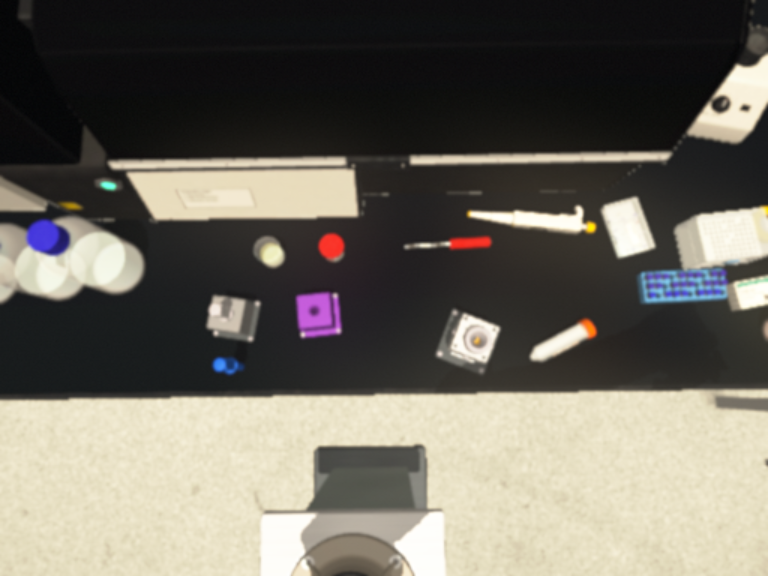

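Side view (768x576): the grey holder with the drift is at about (300,390), with its grip at (297,355). Beside it are the purple look-alike block at (343,350) and the blue look-alike drift at (346,390). The housing with its ring is at (429,292), and the red jar (297,328) stands behind the holder. The top view agrees: holder (232,317), drift cap (222,308), purple block (318,314), blue drift (227,366), housing (470,341).

Candidates are the grey-grip drift in the grey holder (side 297,358) and the blue drift (346,385). By the description I choose the grey one, and will check it in a close crop.

```bash
cat > h.py <<'E'
import cv2,pickle,numpy as np
def cloud(c):
    H,W=c["depth"].shape
    u,v=np.meshgrid(np.arange(W),np.arange(H))
    p=cv2.undistortPoints(np.stack([u,v],-1).reshape(-1,1,2).astype(np.float64),c["mtx"],c["dist"]).reshape(H,W,2)
    d=c["depth"][...,None]
    P=np.concatenate([p[...,:1]*d,-p[...,1:]*d,-d],-1)
    E=c["extrinsics"];return P@E[:3,:3].T+E[:3,3]
def proj(c,X):
    E=c["extrinsics"];X=np.atleast_2d(X);q=(X-E[:3,3])@E[:3,:3]
    q=q*[1,-1,-1]
    return cv2.projectPoints(q,np.zeros(3),np.zeros(3),c["mtx"],c["dist"])[0].reshape(-1,2)
def crop(c,name,u0,u1,v0,v1,s):
    im=c["pixels"][v0:v1,u0:u1,::-1]
    cv2.imwrite(name,cv2.resize(im,None,fx=s,fy=s,interpolation=cv2.INTER_CUBIC))
E
python3 - <<'E'
from h import *
s=pickle.load(open('side0.pkl','rb'));t=pickle.load(open('top0.pkl','rb'))
crop(s,'pics/a1.png',160,260,200,290,7)
crop(t,'pics/a2.png',120,240,150,260,6)
crop(t,'pics/a3.png',280,350,195,260,8)
crop(s,'pics/a4.png',255,320,165,225,9)
P=cloud(t);Q=cloud(s)
# points by height
def show(P,x0,x1,y0,y1,z0,z1):
    m=(P[...,0]>x0)&(P[...,0]<x1)&(P[...,1]>y0)&(P[...,1]<y1)&(P[...,2]>z0)&(P[...,2]<z1)
    p=P[m];print(len(p),p.mean(0).round(4),p.min(0).round(4),p.max(0).round(4))
for (u,v) in [(155,211),(150,206),(212,209),(318,226),(152,244)]:print(u,v,P[v,u])
for (u,v) in [(200,262),(198,240),(286,195),(230,235)]:print(u,v,Q[v,u])
E
```

```text
155 211 [0.48783819 0.19804402 0.07077594]
150 206 [0.49608032 0.2003591  0.10681575]
212 209 [0.49066943 0.05009589 0.07230539]
318 226 [ 0.44214052 -0.22050828  0.08099294]
152 244 [0.40216866 0.19233407 0.10493414]
200 262 [0.46964184 0.23951815 0.06584691]
198 240 [0.4873115  0.21845302 0.11149419]
286 195 [ 0.42904848 -0.18124594  0.06841788]
230 235 [0.47802414 0.08391235 0.05272656]
```

View pics/a1.png

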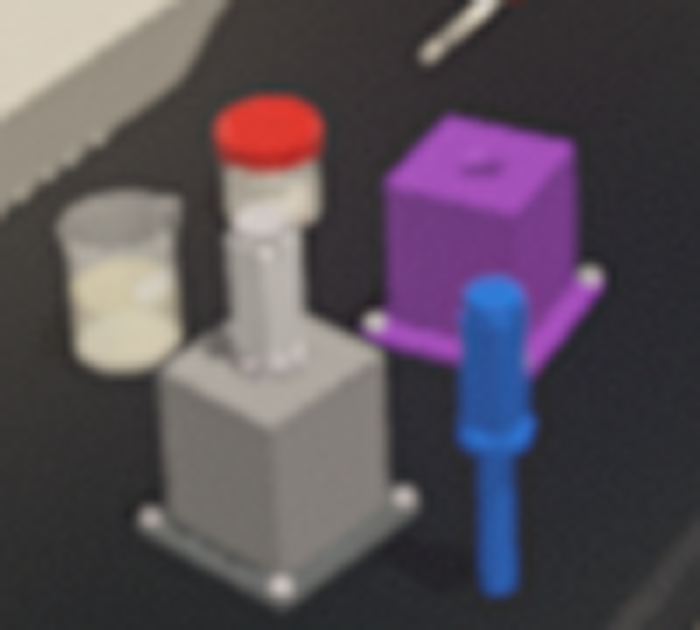

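View pics/a2.png

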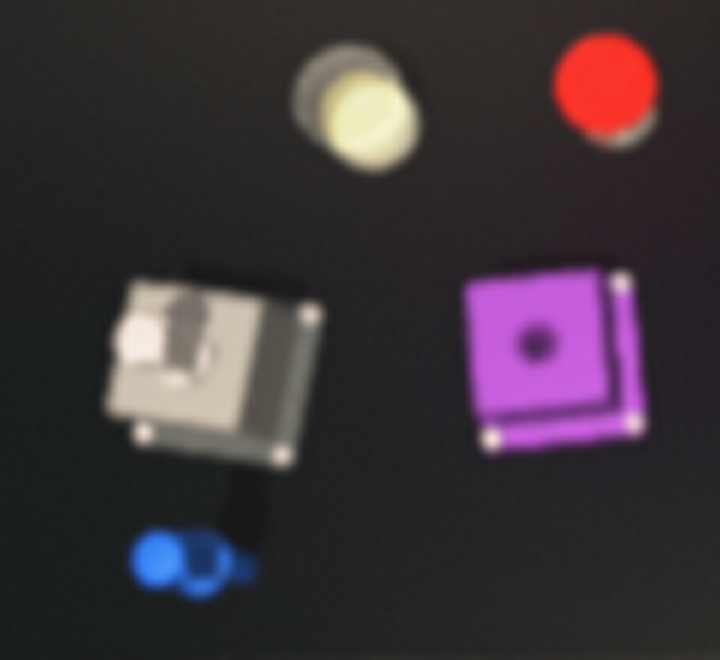

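View pics/a3.png

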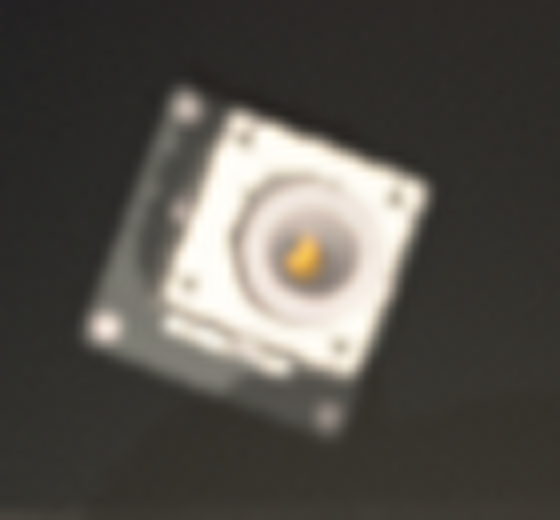

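View pics/a4.png

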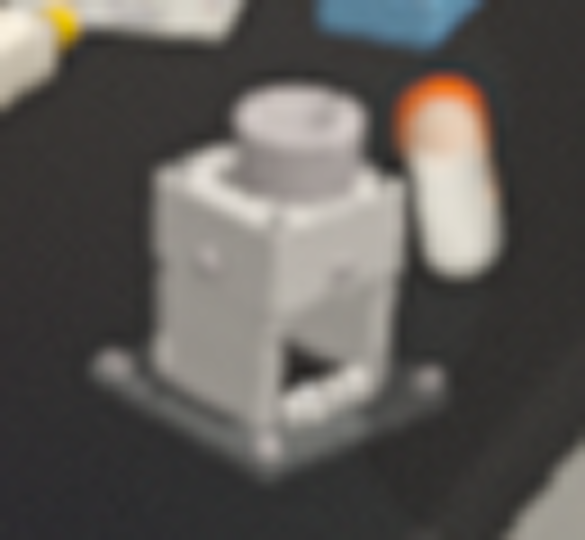

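The crop confirms the choice: the metallic square grip with a collar stands in the grey holder (a1, about (265,290)), and the blue drift stands free at (497,430). Next I measure with corners and fits.

```bash
cat >> h.py <<'E'
def ray(c,uv,z):
    p=cv2.undistortPoints(np.array(uv,float).reshape(-1,1,2),c["mtx"],c["dist"]).reshape(-1,2)
    d=np.c_[p[:,0],-p[:,1],-np.ones(len(p))]@c["extrinsics"][:3,:3].T
    o=c["extrinsics"][:3,3]
    return o+d*((z-o[2])/d[:,2])[:,None]
def cr(pts,u0,v0,s): return (np.array(pts,float)+.5)/s-.5+[u0,v0]
def sq(X):
    X=X[:,:2];n=len(X);L=[np.linalg.norm(X[(i+1)%n]-X[i]) for i in range(n)]
    a=[np.degrees(np.arctan2(*(X[(i+1)%n]-X[i])[::-1]))%90 for i in range(n)]
    print('c',X.mean(0).round(4),'L',np.round(L,4),'ang',np.round(a,1))
E
python3 - <<'E'
from h import *
s=pickle.load(open('side0.pkl','rb'));t=pickle.load(open('top0.pkl','rb'))
print('holder top');sq(ray(t,cr([(135,280),(264,299),(242,432),(107,412)],120,150,6),.072))
print('housing top');sq(ray(t,cr([(237,110),(430,185),(350,378),(163,305)],280,195,8),.088))
print('ring top');print(ray(t,cr([(312,251)],280,195,8),.114))
print('cap');print(ray(t,cr([(142,337)],120,150,6),.132))
X=ray(s,cr([(160,378),(272,430),(387,353)],160,200,7),.072);print('holder side',X[:,:2].round(4),(X[0]+X[2])[:2]/2)
X=ray(s,cr([(155,180),(275,220),(405,183)],255,165,9),.088);print('housing side',X[:,:2].round(4),(X[0]+X[2])[:2]/2)
print('ring side',ray(s,cr([(300,116)],255,165,9),.114), 'cap',ray(s,cr([(264,217)],160,200,7),.132))
# clouds
P=cloud(t);Q=cloud(s)
for nm,C in(('t',P),('s',Q)):
  for l,x,y,r,z0,z1 in(('cap',.483,.205,.02,.124,.14),('ring',.44,-.21,.04,.107,.12),('grip',.483,.205,.02,.082,.124)):
    m=(np.hypot(C[...,0]-x,C[...,1]-y)<r)&(C[...,2]>z0)&(C[...,2]<z1);p=C[m]
    if len(p):print(nm,l,len(p),p.mean(0).round(4),p.min(0).round(4),p.max(0).round(4))
E
```

```text
holder top
c [0.4935 0.2089] L [0.0572 0.0581 0.0592 0.0581] ang [80.7 82.5 80.8 80.5]
housing top
c [ 0.4441 -0.2155] L [0.0649 0.0662 0.0622 0.0664] ang [67.6 65.  67.8 67.3]
ring top
[[ 0.43976467 -0.21655462  0.114     ]]
cap
[[0.49342814 0.20897383 0.132     ]]
holder side [[0.5224 0.2385]
 [0.4702 0.2448]
 [0.4604 0.1871]] [0.49138515 0.21277473]
housing side [[ 0.4844 -0.1913]
 [ 0.4336 -0.1826]
 [ 0.4051 -0.2322]] [ 0.44475771 -0.21172079]
ring side [[ 0.43936655 -0.21433412  0.114     ]] cap [[0.49382342 0.21026267 0.132     ]]
t cap 56 [0.4934 0.2084 0.1309] [0.4835 0.1999 0.1248] [0.5027 0.2181 0.1344]
t ring 192 [ 0.4392 -0.2163  0.1133] [ 0.4177 -0.2377  0.1071] [ 0.4594 -0.1955  0.1185]
t grip 49 [0.4904 0.2035 0.1044] [0.4836 0.1997 0.0826] [0.5009 0.2193 0.1239]
s cap 50 [0.49   0.2133 0.1303] [0.482  0.1996 0.1241] [0.4997 0.2249 0.1358]
s ring 85 [ 0.4376 -0.2111  0.1123] [ 0.416  -0.2363  0.107 ] [ 0.4599 -0.1913  0.1173]
s grip 118 [0.4878 0.2151 0.1022] [0.483  0.2012 0.0828] [0.4991 0.2221 0.1237]
```

Run:
```python
from h import *
s=pickle.load(open('side0.pkl','rb'))
im=s["pixels"][225:258,185:210,::-1].astype(float)
im=np.clip((im-90)*1.6,0,255).astype(np.uint8)
cv2.imwrite('pics/b1.png',cv2.resize(im,None,fx=18,fy=18,interpolation=cv2.INTER_CUBIC))
print(s["pixels"][236:246:3,190:208].mean(-1).round().astype(int))
Q=cloud(s)
for v in range(236,247,3):
    for u in range(192,205): print(u,v,Q[v,u].round(4)) if v==239 else 0
for psi in(0,10,20,30,40,50,60,70,80,90): pass
def corners(psi,z=.102):
    a=np.radians(psi+45+np.arange(4)*90);r=.009*2**.5
    return np.c_[.4925+r*np.cos(a),.210+r*np.sin(a),np.full(4,z)]
for psi in range(-45,45,9):print(psi,sorted(proj(s,corners(psi))[:,0].round(1)))
```

```text
[[ 53  66 110 144 156 158 166 186 191 176 174 175 150  87  48  50  53  52]
 [ 53  60  99 137 154 155 156 167 176 178 178 176 154  98  54  50  51  50]
 [ 53  55  85 130 153 155 156 162 173 176 177 176 155 104  57  48  50  51]
 [ 50  59  90 132 152 155 154 158 168 175 176 175 168 153 128  98  74  55]]
192 239 [0.6064 0.087  0.0008]
193 239 [0.5048 0.2151 0.1069]
194 239 [0.499  0.2188 0.1109]
195 239 [0.4946 0.2206 0.1133]
196 239 [0.4915 0.2206 0.1143]
197 239 [0.4897 0.219  0.114 ]
198 239 [0.488  0.2173 0.1135]
199 239 [0.4858 0.2162 0.1136]
200 239 [0.4846 0.2138 0.1125]
201 239 [0.4835 0.2112 0.1114]
202 239 [0.4841 0.2063 0.1084]
203 239 [ 5.79e-01  7.05e-02 -1.00e-04]
204 239 [0.5748 0.0715 0.0018]
-45 [np.float64(194.2), np.float64(195.4), np.float64(201.3), np.float64(202.7)]
-36 [np.float64(193.8), np.float64(196.1), np.float64(200.6), np.float64(203.1)]
-27 [np.float64(193.5), np.float64(196.9), np.float64(199.9), np.float64(203.4)]
-18 [np.float64(193.3), np.float64(197.7), np.float64(199.1), np.float64(203.6)]
-9 [np.float64(193.2), np.float64(198.3), np.float64(198.5), np.float64(203.6)]
0 [np.float64(193.3), np.float64(197.5), np.float64(199.4), np.float64(203.5)]
9 [np.float64(193.5), np.float64(196.7), np.float64(200.2), np.float64(203.3)]
18 [np.float64(193.8), np.float64(196.0), np.float64(200.9), np.float64(203.0)]
27 [np.float64(194.3), np.float64(195.3), np.float64(201.6), np.float64(202.5)]
36 [np.float64(194.7), np.float64(194.8), np.float64(202.0), np.float64(202.2)]
```

View pics/b1.png

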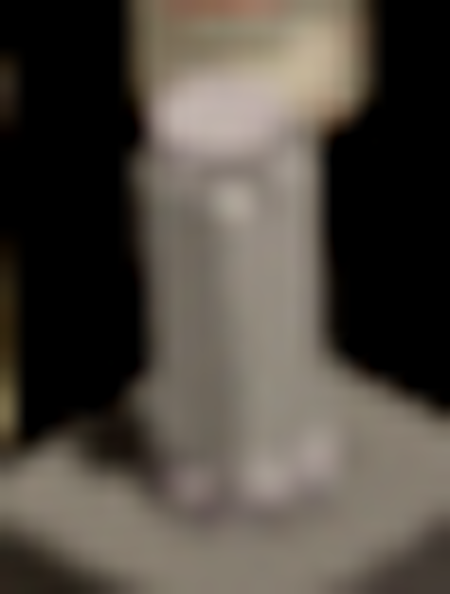

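>>> send_rows:
  commands:
    - {"translation": [0,0,0],"rot": [0,0,-5.7],"grip": 0.05}
    - {"translation": [0,0,0],"rot": [0,0,-5.7],"grip": 0.05}
    - {"translation": [0,0,0],"rot": [0,0,-5.7],"grip": 0.05}
    - {"translation": [0,0,0],"rot": [0,0,-5.7],"grip": 0.05}
    - {"translation": [0,0,0],"rot": [0,0,-5.7],"grip": 0.05}
  force: 80

```text
t: 0.52
eef_pos: [0.2756, -0.6158, 0.2477]
tool_rot: [-0.0, 0.948, -0.318, -0.0]
contact_force: [0.4, -1.4, 0.7]
gripper_width: 0.588
```

>>> send_rows:
  commands:
    - {"translation": [0,0,0],"rot": [0,0,-5.7],"grip": 0.05}
    - {"translation": [0,0,0],"rot": [0,0,-5.7],"grip": 0.05}
    - {"translation": [0,0,0],"rot": [0,0,-5.7],"grip": 0.05}
    - {"translation": [0,0,0],"rot": [0,0,-5.7],"grip": 0.05}
    - {"translation": [0,0,0],"rot": [0,0,-5.7],"grip": 0.05}

```text
t: 0.93
eef_pos: [0.2755, -0.6158, 0.2477]
tool_rot: [-0.0, 0.997, -0.075, -0.0]
contact_force: [-0.7, 0.1, -0.2]
gripper_width: 0.587
```

```bash
cat >> h.py <<'E'
def st():
    from station import get_obs
    from scipy.spatial.transform import Rotation as R
    o=get_obs();q=o["tool_rot"];r=R.from_quat([q[1],q[2],q[3],q[0]]);M=r.as_matrix()
    print('t',round(o['t'],2),'p',o['eef_pos'].round(4),'yaw',np.degrees(np.arctan2(M[1,0],M[0,0])).round(2),'z',M[:,2].round(4),'F',o['contact_force'].round(1),'T',o['torque'].round(2),'w',round(o['gripper_width'],3),'q',o['q'].round(2))
    return o,M
def to(x,y,z):
    o,M=st();d=M.T@(np.array([x,y,z])-o['eef_pos']);print('tool delta mm',(d*1e3).round(1))
    # rotation to upright, yaw -9
    from scipy.spatial.transform import Rotation as R
    a=np.radians(-9);G=np.array([[np.cos(a),np.sin(a),0],[np.sin(a),-np.cos(a),0],[0,0,-1]])
    print('rot to go',R.from_matrix(M.T@G).as_rotvec(degrees=True).round(2))
E
python3 -c "
from h import *
to(.4935,.21,.245);to(.45,-.3,.245)"
```

```text
t 0.93 p [ 0.2755 -0.6158  0.2477] yaw -8.61 z [-6.e-04  9.e-04 -1.e+00] F [-0.7  0.1 -0.2] T [0.   0.01 0.02] w 0.587 q [ 1.19  0.49 -0.19  1.54  0.1   1.12  0.83]
tool delta mm [  91.9 -849.2    3.4]
rot to go [-0.05  0.04  0.39]
t 0.93 p [ 0.2755 -0.6158  0.2477] yaw -8.61 z [-6.e-04  9.e-04 -1.e+00] F [-0.7  0.1 -0.2] T [0.   0.01 0.02] w 0.587 q [ 1.19  0.49 -0.19  1.54  0.1   1.12  0.83]
tool delta mm [ 125.2 -338.4    2.9]
rot to go [-0.05  0.04  0.39]
```

>>> send_rows:
  commands:
    - {"translation": [0.0125,-0.034,0],"rot": [0,0,0.4],"grip": 0.05}
    - {"translation": [0.0125,-0.034,0],"rot": [0,0,0],"grip": 0.05}
    - {"translation": [0.0125,-0.034,0],"rot": [0,0,0],"grip": 0.05}
    - {"translation": [0.0125,-0.034,0],"rot": [0,0,0],"grip": 0.05}
    - {"translation": [0.0125,-0.034,0],"rot": [0,0,0],"grip": 0.05}

```text
t: 1.35
eef_pos: [0.365, -0.4566, 0.2479]
tool_rot: [-0.0, 0.997, -0.081, -0.0]
contact_force: [0.3, -1.5, 0.4]
gripper_width: 0.585
```

>>> send_rows:
  commands:
    - {"translation": [0.0125,-0.034,0],"rot": [0,0,0],"grip": 0.05}
    - {"translation": [0.0125,-0.034,0],"rot": [0,0,0],"grip": 0.05}
    - {"translation": [0.0125,-0.034,0],"rot": [0,0,0],"grip": 0.05}
    - {"translation": [0.0125,-0.034,0],"rot": [0,0,0],"grip": 0.05}
    - {"translation": [0.0125,-0.034,0],"rot": [0,0,0],"grip": 0.05}

```text
t: 1.77
eef_pos: [0.4541, -0.299, 0.2481]
tool_rot: [-0.0, 0.997, -0.081, -0.0]
contact_force: [1.1, -0.2, 0.2]
gripper_width: 0.587
```

>>> send_rows:
  commands:
    - {"translation": [-0.002,-0.034,0],"rot": [0,0,0],"grip": 0.05}
    - {"translation": [-0.002,-0.034,0],"rot": [0,0,0],"grip": 0.05}
    - {"translation": [-0.002,-0.034,0],"rot": [0,0,0],"grip": 0.05}
    - {"translation": [-0.002,-0.034,0],"rot": [0,0,0],"grip": 0.05}
    - {"translation": [-0.002,-0.034,0],"rot": [0,0,0],"grip": 0.05}

```text
t: 2.18
eef_pos: [0.4709, -0.1296, 0.2481]
tool_rot: [0.0, 0.997, -0.081, -0.0]
contact_force: [1.0, 0.6, 0.1]
gripper_width: 0.585
```

>>> send_rows:
  commands:
    - {"translation": [-0.002,-0.034,0],"rot": [0,0,0],"grip": 0.05}
    - {"translation": [-0.002,-0.034,0],"rot": [0,0,0],"grip": 0.05}
    - {"translation": [-0.002,-0.034,0],"rot": [0,0,0],"grip": 0.05}
    - {"translation": [-0.002,-0.034,0],"rot": [0,0,0],"grip": 0.05}
    - {"translation": [-0.002,-0.034,0],"rot": [0,0,0],"grip": 0.05}

```text
t: 2.6
eef_pos: [0.4886, 0.0396, 0.2482]
tool_rot: [0.0, 0.997, -0.081, -0.0]
contact_force: [0.8, 0.1, -0.2]
gripper_width: 0.585
```

```bash
python3 -c "
from h import *
to(.4935,.21,.2)"
```

```text
t 2.6 p [0.4886 0.0396 0.2482] yaw -9.3 z [-3.e-04 -3.e-04 -1.e+00] F [ 0.8  0.1 -0.2] T [ 0.01 -0.04 -0.03] w 0.585 q [ 0.29  0.22 -0.56  1.96  0.14  1.   -0.5 ]
tool delta mm [ -22.6 -169.    48.1]
rot to go [ 0.02  0.01 -0.3 ]
```

>>> send_rows:
  commands:
    - {"translation": [-0.0045,-0.034,0],"rot": [0,0,0],"grip": 0.05}
    - {"translation": [-0.0045,-0.034,0],"rot": [0,0,0],"grip": 0.05}
    - {"translation": [-0.0045,-0.034,0.008],"rot": [0,0,0],"grip": 0.05}
    - {"translation": [-0.0045,-0.034,0.015],"rot": [0,0,0],"grip": 0.05}
    - {"translation": [-0.0045,-0.033,0.015],"rot": [0,0,0],"grip": 0.05}

```text
t: 3.02
eef_pos: [0.4941, 0.2103, 0.2101]
tool_rot: [-0.0, 0.997, -0.081, 0.001]
contact_force: [0.9, -0.4, -0.6]
gripper_width: 0.585
```

Run:
```python
from h import *
from station import *
to(.4935,.21,.1)
for n in("side","top"):
    c=read_camera(n);pickle.dump(c,open(f'{n}1.pkl','wb'))
    crop(c,f'pics/{n}1.png',*((150,270,170,290,5) if n=="side" else (110,230,150,260,5)))
```

```text
t 3.02 p [0.4941 0.2103 0.2101] yaw -9.31 z [ 1.1e-03  3.0e-04 -1.0e+00] F [ 0.9 -0.4 -0.6] T [ 0.01 -0.   -0.03] w 0.585 q [-0.01  0.36 -0.62  1.89  0.25  0.97 -0.91]
tool delta mm [ -0.6   0.4 110.1]
rot to go [-0.03 -0.06 -0.31]
```

View pics/side1.png

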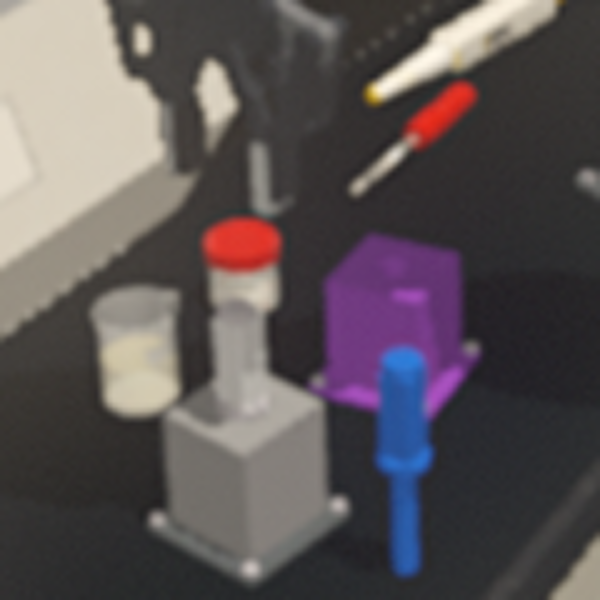

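View pics/top1.png

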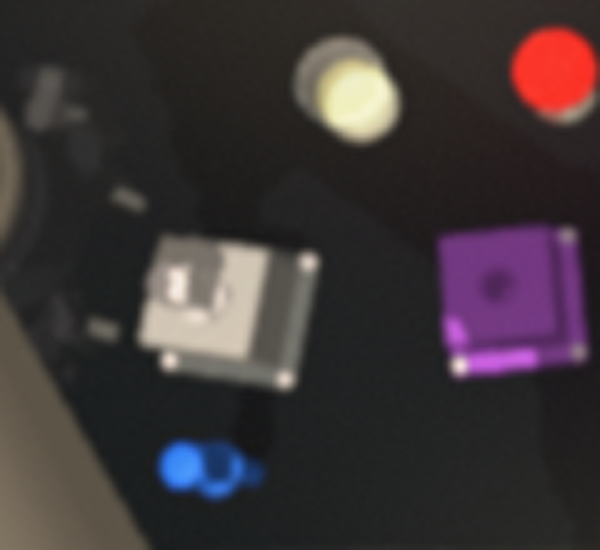

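The open fingers hang above the holder: top crop tips at (128,198) and (103,328), side crop tips at (183,165) and (270,205). I'll check the camera-to-robot bias with the midpoint of the tips.

Run:
```python
from h import *
s=pickle.load(open('side1.pkl','rb'));t=pickle.load(open('top1.pkl','rb'))
for z in(.193,.2):
  X=ray(t,cr([(128,198),(103,328)],110,150,5),z);print('top',X,X.mean(0))
  X=ray(s,cr([(183,168),(270,205)],150,170,5),z);print('side',X,X.mean(0))
P=cloud(t)
for uv in cr([(128,198),(103,328)],110,150,5).round().astype(int):print(P[uv[1],uv[0]])
```

```text
top [[0.52308029 0.20883072 0.193     ]
 [0.46392239 0.2173067  0.193     ]] [0.49350134 0.21306871 0.193     ]
side [[0.53022289 0.19915288 0.193     ]
 [0.47278547 0.20916668 0.193     ]] [0.50150418 0.20415978 0.193     ]
top [[0.52176288 0.20635079 0.2       ]
 [0.46312446 0.21475234 0.2       ]] [0.49244367 0.21055157 0.2       ]
side [[0.52215683 0.20944765 0.2       ]
 [0.46555195 0.2193163  0.2       ]] [0.49385439 0.21438198 0.2       ]
[0.51914682 0.20103182 0.2163206 ]
[0.46177322 0.20946323 0.21575016]
```

>>> send_rows:
  commands:
    - {"translation": [0,0,0.025],"rot": [0,0,-0.3],"grip": 0.05}
    - {"translation": [0,0,0.025],"rot": [0,0,0],"grip": 0.05}
    - {"translation": [0,0,0.025],"rot": [0,0,0],"grip": 0.05}
    - {"translation": [0,0,0.02],"rot": [0,0,0],"grip": 0.05}
    - {"translation": [0,0,0.0145],"rot": [0,0,0],"grip": 0.05}

```text
t: 3.53
eef_pos: [0.4931, 0.2071, 0.0987]
tool_rot: [0.001, 0.997, -0.079, -0.001]
contact_force: [0.2, -1.1, -0.1]
gripper_width: 0.586
```

>>> send_rows:
  commands:
    - {"translation": [0,0,0],"rot": [0,0,0],"grip": 0.03}
    - {"translation": [0,0,0],"rot": [0,0,0],"grip": 0.024}
    - {"translation": [0,0,0],"rot": [0,0,0],"grip": 0.02}
    - {"translation": [0,0,0],"rot": [0,0,0],"grip": 0.01}
    - {"translation": [0,0,0],"rot": [0,0,0],"grip": 0.01}
  force: 30

```text
t: 3.95
eef_pos: [0.4944, 0.2087, 0.1018]
tool_rot: [-0.0, 0.997, -0.078, 0.001]
contact_force: [-1.3, -0.3, 1.7]
gripper_width: 0.207
```

Run:
```python
from h import *
st()
```

```text
t 3.95 p [0.4944 0.2087 0.1018] yaw -9.0 z [ 1.4e-03  4.0e-04 -1.0e+00] F [-1.3 -0.3  1.7] T [ 0.06  0.21 -0.02] w 0.207 q [-0.08  0.5  -0.55  1.98  0.38  0.76 -1.01]
```

>>> send_rows:
  commands:
    - {"translation": [0,0,0],"rot": [0,0,0],"grip": 0.005}
    - {"translation": [0,0,0],"rot": [0,0,0],"grip": 0.005}
    - {"translation": [0,0,0],"rot": [0,0,0],"grip": 0.005}
    - {"translation": [0,0,-0.004],"rot": [0,0,0],"grip": 0.005}
    - {"translation": [0,0,-0.008],"rot": [0,0,0],"grip": 0.005}
  force: 100

```text
t: 4.37
eef_pos: [0.4937, 0.2082, 0.1127]
tool_rot: [0.0, 0.997, -0.078, -0.0]
contact_force: [-0.1, 0.6, -1.0]
gripper_width: 0.196
```

>>> send_rows:
  commands:
    - {"translation": [0,0,-0.015],"rot": [0,0,0],"grip": 0.005}
    - {"translation": [0,0,-0.02],"rot": [0,0,0],"grip": 0.005}
    - {"translation": [0,0,-0.025],"rot": [0,0,0],"grip": 0.005}
    - {"translation": [0,0,-0.025],"rot": [0,0,0],"grip": 0.005}
    - {"translation": [0,0,-0.025],"rot": [0,0,0],"grip": 0.005}

```text
t: 4.78
eef_pos: [0.4938, 0.2085, 0.2245]
tool_rot: [-0.0, 0.997, -0.078, 0.0]
contact_force: [0.4, 0.4, -2.0]
gripper_width: 0.197
```

Run:
```python
from h import *
from station import *
to(.44,-.2155,.25)
c=read_camera("side");pickle.dump(c,open('side2.pkl','wb'))
crop(c,'pics/side2.png',150,270,160,290,4.5)
```

```text
t 4.78 p [0.4938 0.2085 0.2245] yaw -8.98 z [ 2.e-04  2.e-04 -1.e+00] F [ 0.4  0.4 -2. ] T [ 0.02 -0.06  0.  ] w 0.197 q [ 0.    0.34 -0.63  1.88  0.24  1.   -0.89]
tool delta mm [ 13.  427.2 -25.6]
rot to go [-0.01 -0.01  0.02]
```

View pics/side2.png

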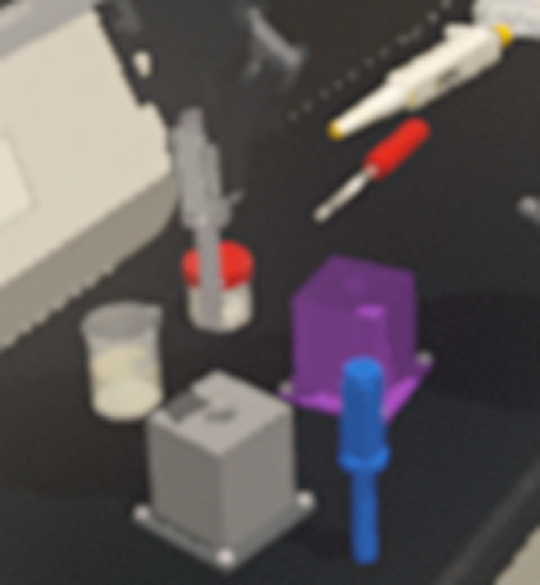

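Run:
```python
from h import *
c=pickle.load(open('side2.pkl','rb'))
X=np.array([[.4938,.2085,z] for z in(.1297,.1947,.2007,.2547)])
uv=proj(c,X);print(uv, ((uv-[150,160]+.5)*4.5-.5).round(1))
im=c["pixels"][160:250,180:215,::-1].astype(float)
cv2.imwrite('pics/side2b.png',cv2.resize(np.clip(im*1.5,0,255).astype(np.uint8),None,fx=6.5,fy=6.5,interpolation=cv2.INTER_CUBIC))
```

```text
[[197.75748486 231.03572697]
 [196.34056132 207.74903426]
 [196.20473478 205.53007399]
 [194.9410288  184.99460594]] [[216.7 321.4]
 [210.3 216.6]
 [209.7 206.6]
 [204.  114.2]]
```

View pics/side2b.png

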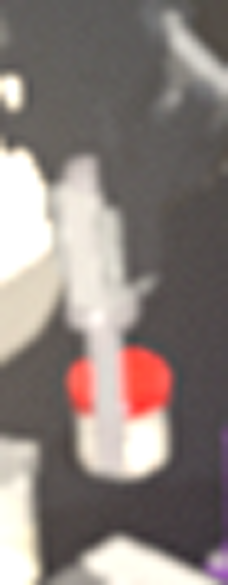

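Run:
```python
from h import *
c=pickle.load(open('side2.pkl','rb'));Q=cloud(c)
D=c["depth"]
def rod(u0,u1,vs,X0):
  V=[];U=[]
  for v in vs:
    d=D[v,u0:u1]; k=np.where(np.hypot(Q[v,u0:u1,0]-X0[0],Q[v,u0:u1,1]-X0[1])<.022)[0]
    if len(k): print(v,k+u0,Q[v,u0:u1][k].mean(0).round(4))
rod(185,212,range(206,234,2),(.494,.2085))
print('blue');rod(220,240,range(250,288,4),(.4,.19))
for v in(212,216,220,224,228):print(v,c["pixels"][v,190:205].tolist())
```

```text
206 [191 192 193 194 195 196 197 198 199 200 201] [0.4894 0.2153 0.2039]
208 [191 192 193 194 195 196 197 198 199 200] [0.4887 0.2187 0.2004]
210 [194 195 196 197 198] [0.4893 0.2164 0.1937]
212 [194 195 196 197 198] [0.4918 0.2136 0.1862]
214 [194 195 196 197 198] [0.4909 0.2152 0.1818]
216 [194 195 196 197 198] [0.492  0.2142 0.1755]
218 [194 195 196 197 198] [0.4926 0.2139 0.1697]
220 [195 196 197 198 199] [0.4902 0.2138 0.1648]
222 [195 196 197 198 199] [0.4907 0.2135 0.1589]
224 [195 196 197 198 199] [0.4913 0.2132 0.153 ]
226 [195 196 197 198 199] [0.4913 0.2137 0.1476]
228 [195 196 197 198 199] [0.4916 0.2138 0.1419]
230 [195 196 197 198 199] [0.4919 0.2138 0.1362]
blue
250 [227 229 230 231 232 233 234 235] [0.4008 0.2054 0.1032]
254 [229 230 231 232 233 234 235] [0.3989 0.206  0.0927]
258 [228 229 230 232 233 234 235] [0.4002 0.2061 0.0806]
262 [229 232 233 234 235] [0.397  0.207  0.0706]
266 [229 230 231 232 233] [0.4031 0.2048 0.0551]
270 [229 230 231 232 233] [0.4028 0.2056 0.0437]
274 [229 230 231 232 233] [0.4018 0.2076 0.0333]
278 [229 230 231 232 233 234 235 236 237 23
[... 686 characters left out ...]
], [199, 83, 76], [172, 119, 115], [150, 140, 137], [148, 146, 142], [149, 141, 138], [169, 124, 119], [203, 85, 78], [221, 57, 47], [219, 49, 37], [213, 48, 40], [205, 49, 42], [187, 54, 48]]
224 [[62, 58, 56], [92, 81, 77], [138, 118, 109], [161, 137, 126], [156, 139, 131], [148, 140, 136], [149, 142, 140], [149, 142, 138], [151, 136, 132], [164, 125, 119], [176, 122, 112], [174, 133, 121], [172, 146, 133], [168, 152, 139], [152, 144, 133]]
228 [[53, 48, 45], [80, 75, 69], [134, 128, 117], [164, 157, 144], [161, 152, 143], [150, 143, 137], [148, 140, 138], [146, 139, 137], [149, 142, 138], [176, 168, 155], [203, 194, 177], [211, 203, 186], [212, 202, 186], [203, 193, 177], [177, 168, 154]]
```

Rod columns (194–198 down to 195–199) match a vertical rod through the TCP to about 0.7 px, so there is no tilt in the hand. I move over the ring.

>>> send_rows:
  commands:
    - {"translation": [0.001,0.015,-0.005],"rot": [0,0,0],"grip": 0.005}
    - {"translation": [0.001,0.025,-0.005],"rot": [0,0,0],"grip": 0.005}
    - {"translation": [0.001,0.03,-0.005],"rot": [0,0,0],"grip": 0.005}
    - {"translation": [0.001,0.03,-0.005],"rot": [0,0,0],"grip": 0.005}
    - {"translation": [0.001,0.03,0],"rot": [0,0,0],"grip": 0.005}

```text
t: 5.25
eef_pos: [0.4789, 0.0785, 0.2442]
tool_rot: [-0.0, 0.997, -0.078, 0.001]
contact_force: [0.5, -0.2, -0.7]
gripper_width: 0.193
```

>>> send_rows:
  commands:
    - {"translation": [0.001,0.03,0],"rot": [0,0,0],"grip": 0.005}
    - {"translation": [0.001,0.03,0],"rot": [0,0,0],"grip": 0.005}
    - {"translation": [0.001,0.03,0],"rot": [0,0,0],"grip": 0.005}
    - {"translation": [0.001,0.03,0],"rot": [0,0,0],"grip": 0.005}
    - {"translation": [0.001,0.03,0],"rot": [0,0,0],"grip": 0.005}

```text
t: 5.67
eef_pos: [0.4598, -0.0709, 0.2434]
tool_rot: [0.0, 0.997, -0.078, 0.001]
contact_force: [-0.3, -0.3, -1.0]
gripper_width: 0.2
```

>>> send_rows:
  commands:
    - {"translation": [0.001,0.03,0],"rot": [0,0,0],"grip": 0.005}
    - {"translation": [0.001,0.03,0],"rot": [0,0,0],"grip": 0.005}
    - {"translation": [0.001,0.03,0],"rot": [0,0,0],"grip": 0.005}
    - {"translation": [0,0.025,0],"rot": [0,0,0],"grip": 0.005}
    - {"translation": [0,0.015,0],"rot": [0,0,0],"grip": 0.005}

```text
t: 6.08
eef_pos: [0.4419, -0.2017, 0.2432]
tool_rot: [0.001, 0.997, -0.08, 0.0]
contact_force: [-0.2, 0.3, -1.1]
gripper_width: 0.196
```

Run:
```python
from h import *
to(.4394,-.2155,.215)
```

```text
t 6.08 p [ 0.4419 -0.2017  0.2432] yaw -9.18 z [ 4.0e-04 -1.2e-03 -1.0e+00] F [-0.2  0.3 -1.1] T [-0.01  0.01 -0.02] w 0.196 q [ 0.66  0.2  -0.41  1.98  0.09  0.98  0.05]
tool delta mm [-0.3 14.  28.3]
rot to go [ 0.07 -0.03 -0.18]
```

>>> send_rows:
  commands:
    - {"translation": [0,0.008,0.008],"rot": [0,0,0],"grip": 0.005}
    - {"translation": [0,0.006,0.008],"rot": [0,0,0],"grip": 0.005}
    - {"translation": [0,0,0.004],"rot": [0,0,0],"grip": 0.005}
    - {"translation": [0,0,0],"rot": [0,0,0],"grip": 0.005}
    - {"translation": [0,0,0],"rot": [0,0,0],"grip": 0.005}

```text
t: 6.5
eef_pos: [0.4407, -0.2108, 0.2223]
tool_rot: [-0.0, 0.997, -0.077, -0.0]
contact_force: [0.4, 0.2, -2.0]
gripper_width: 0.192
```

Run:
```python
from h import *
from station import *
to(.4394,-.2155,.21)
c=read_camera("side");pickle.dump(c,open('side3.pkl','wb'))
crop(c,'pics/side3.png',255,320,130,225,6)
c=read_camera("top");pickle.dump(c,open('top3.pkl','wb'))
crop(c,'pics/top3.png',270,360,185,265,7)
```

```text
t 6.5 p [ 0.4407 -0.2108  0.2223] yaw -8.87 z [-8.e-04  1.e-03 -1.e+00] F [ 0.4  0.2 -2. ] T [ 0.03 -0.    0.  ] w 0.192 q [ 0.67  0.23 -0.4   2.    0.11  0.94  0.06]
tool delta mm [-0.5  4.9 12.3]
rot to go [-0.05  0.06  0.13]
```

View pics/side3.png

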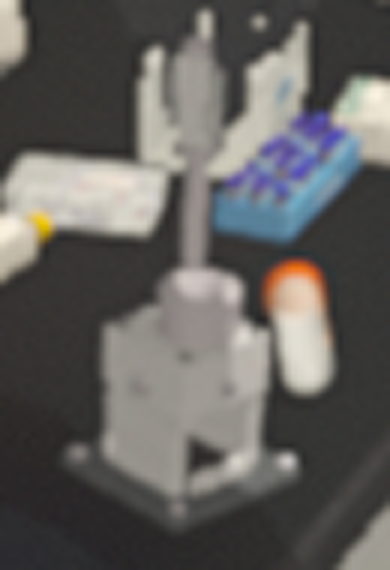

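View pics/top3.png

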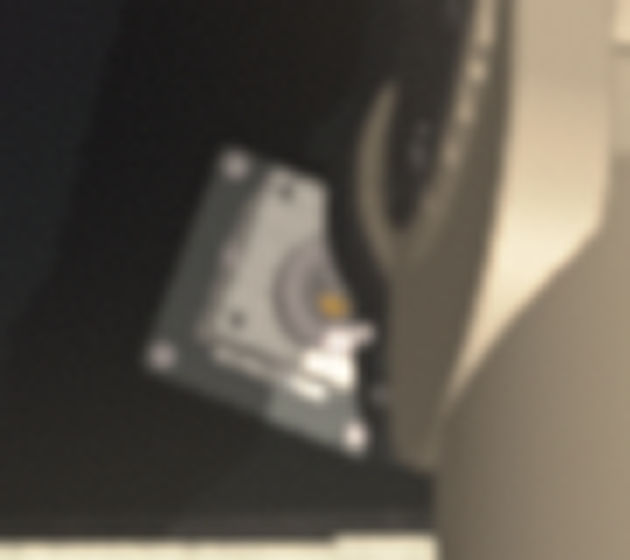

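Run:
```python
from h import *
from station import *
ps=[]
for i in range(8):
    ps.append(get_obs()["eef_pos"]); 
    c=read_camera("side") if i<5 else None
print(np.round(ps,4))
c=pickle.load(open('side3.pkl','rb'));Q=cloud(c)
for v in(155,159,163,167,171):
    d=c["pixels"][v,280:296].mean(-1).round().astype(int);print(v,d)
# rod cloud
for v in range(158,174,3):
    k=[u for u in range(280,296) if np.hypot(*(Q[v,u,:2]-[.44,-.212]))<.02 and Q[v,u,2]>.12]
    if k:print(v,k,Q[v,k].mean(0).round(4))
m=(np.hypot(Q[...,0]-.44,Q[...,1]+.214)<.03)&(abs(Q[...,2]-.114)<.004)
print(np.argwhere(m).min(0),np.argwhere(m).max(0))
for p in([.4394,-.2155],[.44,-.212]):print(proj(c,[[*p,z] for z in(.114,.128,.19)]))
```

```text
[[ 0.4411 -0.2112  0.223 ]
 [ 0.4411 -0.2113  0.2231]
 [ 0.4411 -0.2116  0.2231]
 [ 0.441  -0.2118  0.2231]
 [ 0.4409 -0.2119  0.2231]
 [ 0.4408 -0.2121  0.223 ]
 [ 0.4408 -0.2121  0.223 ]
 [ 0.4408 -0.2121  0.223 ]]
155 [191 194 193 175 140 134 135 138 142 139 138 157 180 194 195 194]
159 [205 199 167 102  73  90 120 140 146 145 144 145 149 144 125 127]
163 [209 186 119  56  58  95 128 143 143 121  95 110 121 125 136 140]
167 [147  81  50  51  63 104 137 145 135 104  87 106 115 121 121 121]
171 [ 54  53  54  54  66 106 139 145 132  93  59  53  55  55  54  54]
158 [286, 287, 288, 289] [ 0.4399 -0.2045  0.1843]
161 [286, 287, 288, 289] [ 0.4388 -0.2031  0.175 ]
164 [286, 287, 288, 289] [ 0.4392 -0.2052  0.164 ]
167 [286, 287, 288, 289] [ 0.4393 -0.2066  0.1533]
170 [286, 287, 288, 289] [ 0.4386 -0.2061  0.1433]
173 [286, 287, 288] [ 0.4393 -0.205   0.1333]
[175 282] [181 295]
[[288.02673817 177.30754468]
 [288.23179949 173.31319625]
 [289.16921043 155.14443462]]
[[287.41048085 177.67437847]
 [287.61289479 173.67443594]
 [288.53825008 155.47945049]]
```

>>> send_rows:
  commands:
    - {"translation": [-0.001,0.0044,0],"rot": [0,0,0],"grip": 0.005}
    - {"translation": [0,0,0.005],"rot": [0,0,0],"grip": 0.005}
    - {"translation": [0,0,0.005],"rot": [0,0,0],"grip": 0.005}
    - {"translation": [0,0,0.005],"rot": [0,0,0],"grip": 0.005}
    - {"translation": [0,0,0],"rot": [0,0,0],"grip": 0.005}

```text
t: 7.27
eef_pos: [0.4381, -0.2162, 0.2064]
tool_rot: [-0.0, 0.997, -0.078, -0.001]
contact_force: [-0.4, 0.3, -1.2]
gripper_width: 0.199
```

>>> send_rows:
  commands:
    - {"translation": [0,0,0.003],"rot": [0,0,0],"grip": 0.005}
    - {"translation": [0,0,0.002],"rot": [0,0,0],"grip": 0.005}
    - {"translation": [0,0,0.001],"rot": [0,0,0],"grip": 0.005}
    - {"translation": [0,0,0],"rot": [0,0,0],"grip": 0.005}
    - {"translation": [0,0,0],"rot": [0,0,0],"grip": 0.005}

```text
t: 7.68
eef_pos: [0.439, -0.2165, 0.2018]
tool_rot: [0.0, 0.997, -0.078, 0.0]
contact_force: [0.1, -0.2, -0.8]
gripper_width: 0.195
```

Run:
```python
from h import *
to(.439,-.2163,.195)
```

```text
t 7.68 p [ 0.439  -0.2165  0.2018] yaw -8.99 z [ 1.e-04 -0.e+00 -1.e+00] F [ 0.1 -0.2 -0.8] T [0.03 0.04 0.04] w 0.195 q [ 0.67  0.25 -0.39  2.02  0.12  0.89  0.06]
tool delta mm [ 0.  -0.2  6.8]
rot to go [-0.   -0.    0.01]
```

>>> send_rows:
  commands:
    - {"translation": [0,0,0.0015],"rot": [0,0,0],"grip": 0.005}
    - {"translation": [0,0,0.0015],"rot": [0,0,0],"grip": 0.005}
    - {"translation": [0,0,0.001],"rot": [0,0,0],"grip": 0.005}
    - {"translation": [0,0,0.001],"rot": [0,0,0],"grip": 0.005}
    - {"translation": [0,0,0],"rot": [0,0,0],"grip": 0.005}

```text
t: 8.1
eef_pos: [0.4387, -0.2164, 0.1966]
tool_rot: [-0.0, 0.997, -0.078, -0.0]
contact_force: [1.1, 0.6, -1.6]
gripper_width: 0.198
```

>>> send_rows:
  commands:
    - {"translation": [0,0,0.001],"rot": [0,0,0],"grip": 0.005}
    - {"translation": [0,0,0.001],"rot": [0,0,0],"grip": 0.005}
    - {"translation": [0,0,0.001],"rot": [0,0,0],"grip": 0.005}
    - {"translation": [0,0,0],"rot": [0,0,0],"grip": 0.005}
    - {"translation": [0,0,0],"rot": [0,0,0],"grip": 0.005}

```text
t: 8.52
eef_pos: [0.4389, -0.2165, 0.1937]
tool_rot: [0.0, 0.997, -0.078, -0.0]
contact_force: [-0.4, -0.0, -1.3]
gripper_width: 0.199
```

Run:
```python
from h import *
to(.439,-.2163,.195)
```

```text
t 8.52 p [ 0.4389 -0.2165  0.1937] yaw -9.0 z [-1.e-04 -0.e+00 -1.e+00] F [-0.4 -0.  -1.3] T [-0.06  0.01 -0.02] w 0.199 q [ 0.67  0.27 -0.39  2.02  0.13  0.87  0.05]
tool delta mm [ 0.1 -0.2 -1.3]
rot to go [0. 0. 0.]
```

>>> send_rows:
  commands:
    - {"translation": [0,0,0.001],"rot": [0,0,0],"grip": 0.005}
    - {"translation": [0,0,0.001],"rot": [0,0,0],"grip": 0.005}
    - {"translation": [0,0,0.001],"rot": [0,0,0],"grip": 0.005}
    - {"translation": [0,0,0.001],"rot": [0,0,0],"grip": 0.005}
    - {"translation": [0,0,0],"rot": [0,0,0],"grip": 0.005}

```text
t: 8.93
eef_pos: [0.4389, -0.2166, 0.1896]
tool_rot: [0.0, 0.997, -0.078, 0.0]
contact_force: [0.4, -0.4, -2.1]
gripper_width: 0.199
```

>>> send_rows:
  commands:
    - {"translation": [0,0,0.0015],"rot": [0,0,0],"grip": 0.005}
    - {"translation": [0,0,0.0015],"rot": [0,0,0],"grip": 0.005}
    - {"translation": [0,0,0.001],"rot": [0,0,0],"grip": 0.005}
    - {"translation": [0,0,0.001],"rot": [0,0,0],"grip": 0.005}
    - {"translation": [0,0,0],"rot": [0,0,0],"grip": 0.005}

```text
t: 9.35
eef_pos: [0.4389, -0.2166, 0.1846]
tool_rot: [0.0, 0.997, -0.078, 0.0]
contact_force: [0.5, -2.2, -1.3]
gripper_width: 0.195
```

Run:
```python
from h import *
to(.439,-.2163,.18)
```

```text
t 9.35 p [ 0.4389 -0.2166  0.1846] yaw -8.99 z [ 0. -0. -1.] F [ 0.5 -2.2 -1.3] T [-0.34 -0.15 -0.02] w 0.195 q [ 0.66  0.28 -0.39  2.03  0.14  0.85  0.04]
tool delta mm [ 0.  -0.3  4.6]
rot to go [ 0.   -0.    0.01]
```

>>> send_rows:
  commands:
    - {"translation": [0,0.0006,0],"rot": [0,0,0],"grip": 0.005}
    - {"translation": [0,0,0.001],"rot": [0,0,0],"grip": 0.005}
    - {"translation": [0,0,0.001],"rot": [0,0,0],"grip": 0.005}
    - {"translation": [0,0,0.001],"rot": [0,0,0],"grip": 0.005}
    - {"translation": [0,0,0],"rot": [0,0,0],"grip": 0.005}

```text
t: 9.77
eef_pos: [0.4386, -0.2169, 0.1815]
tool_rot: [-0.0, 0.997, -0.078, -0.0]
contact_force: [-0.2, -0.6, -1.8]
gripper_width: 0.195
```

Run:
```python
from h import *
to(.439,-.2163,.18)
```

```text
t 9.77 p [ 0.4386 -0.2169  0.1815] yaw -8.99 z [-5.e-04  3.e-04 -1.e+00] F [-0.2 -0.6 -1.8] T [-0.06 -0.01  0.02] w 0.195 q [ 0.66  0.28 -0.39  2.04  0.14  0.85  0.04]
tool delta mm [ 0.3 -0.7  1.5]
rot to go [-0.01  0.03  0.01]
```

Contact is relieved. I continue down to the bushing; its top should be at z = 78–83 mm, so contact is expected at TCP z of about 0.173–0.178.

>>> send_rows:
  commands:
    - {"translation": [0,0,0.001],"rot": [0,0,0],"grip": 0.005}
    - {"translation": [0,0,0.001],"rot": [0,0,0],"grip": 0.005}
    - {"translation": [0,0,0.001],"rot": [0,0,0],"grip": 0.005}
    - {"translation": [0,0,0.001],"rot": [0,0,0],"grip": 0.005}
    - {"translation": [0,0,0.001],"rot": [0,0,0],"grip": 0.005}

```text
t: 10.18
eef_pos: [0.4388, -0.2171, 0.1767]
tool_rot: [-0.0, 0.997, -0.078, 0.0]
contact_force: [0.1, -0.7, -1.0]
gripper_width: 0.196
```

>>> send_rows:
  commands:
    - {"translation": [0,0,0.001],"rot": [0,0,0],"grip": 0.005}
    - {"translation": [0,0,0.001],"rot": [0,0,0],"grip": 0.005}
    - {"translation": [0,0,0.001],"rot": [0,0,0],"grip": 0.005}
    - {"translation": [0,0,0.001],"rot": [0,0,0],"grip": 0.005}
    - {"translation": [0,0,0.001],"rot": [0,0,0],"grip": 0.005}

```text
t: 10.6
eef_pos: [0.4391, -0.2173, 0.1726]
tool_rot: [0.0, 0.997, -0.078, 0.0]
contact_force: [-2.2, 1.0, 7.8]
gripper_width: 0.196
```

Run:
```python
from h import *
to(.439,-.2163,.151)
```

```text
t 10.6 p [ 0.4391 -0.2173  0.1726] yaw -9.0 z [ 5.e-04 -6.e-04 -1.e+00] F [-2.2  1.   7.8] T [ 0.24  0.7  -0.04] w 0.196 q [ 0.66  0.3  -0.38  2.04  0.15  0.83  0.03]
tool delta mm [-0.3 -0.9 21.6]
rot to go [ 0.03 -0.03 -0.  ]
```

>>> send_rows:
  commands:
    - {"translation": [-0.0004,-0.0003,0.001],"rot": [0,0,0],"grip": 0.005}
    - {"translation": [0,0,0.001],"rot": [0,0,0],"grip": 0.005}
    - {"translation": [0,0,0.001],"rot": [0,0,0],"grip": 0.005}
    - {"translation": [0,0,0.001],"rot": [0,0,0],"grip": 0.005}
    - {"translation": [0,0,0.001],"rot": [0,0,0],"grip": 0.005}

```text
t: 11.02
eef_pos: [0.4391, -0.217, 0.1678]
tool_rot: [0.0, 0.997, -0.078, 0.001]
contact_force: [-3.0, 0.4, 7.9]
gripper_width: 0.198
```

Run:
```python
from h import *
to(.439,-.2163,.151)
```

```text
t 11.02 p [ 0.4391 -0.217   0.1678] yaw -9.0 z [ 1.1e-03 -9.0e-04 -1.0e+00] F [-3.   0.4  7.9] T [0.13 0.57 0.03] w 0.198 q [ 0.66  0.3  -0.38  2.05  0.15  0.82  0.03]
tool delta mm [-0.2 -0.7 16.8]
rot to go [ 0.04 -0.07 -0.  ]
```

>>> send_rows:
  commands:
    - {"translation": [-0.0005,0,0.001],"rot": [0,0,0],"grip": 0.005}
    - {"translation": [0,0,0.001],"rot": [0,0,0],"grip": 0.005}
    - {"translation": [0,0,0.001],"rot": [0,0,0],"grip": 0.005}
    - {"translation": [0,0,0.001],"rot": [0,0,0],"grip": 0.005}
    - {"translation": [0,0,0.001],"rot": [0,0,0],"grip": 0.005}

```text
t: 11.43
eef_pos: [0.439, -0.217, 0.163]
tool_rot: [0.0, 0.997, -0.078, 0.001]
contact_force: [-0.9, 0.2, 7.3]
gripper_width: 0.198
```

Run:
```python
from h import *
to(.439,-.2163,.151)
```

```text
t 11.43 p [ 0.439 -0.217  0.163] yaw -9.0 z [ 0.0021 -0.0011 -1.    ] F [-0.9  0.2  7.3] T [0.12 0.34 0.02] w 0.198 q [ 0.66  0.31 -0.38  2.05  0.16  0.8   0.03]
tool delta mm [-0.1 -0.7 12. ]
rot to go [ 0.04 -0.13  0.  ]
```

>>> send_rows:
  commands:
    - {"translation": [0,0,0.001],"rot": [0,0,0],"grip": 0.005}
    - {"translation": [0,0,0.001],"rot": [0,0,0],"grip": 0.005}
    - {"translation": [0,0,0.001],"rot": [0,0,0],"grip": 0.005}
    - {"translation": [0,0,0.001],"rot": [0,0,0],"grip": 0.005}
    - {"translation": [0,0,0.001],"rot": [0,0,0],"grip": 0.005}

```text
t: 11.85
eef_pos: [0.4387, -0.2171, 0.1578]
tool_rot: [0.0, 0.997, -0.078, 0.001]
contact_force: [-1.8, 0.1, 6.5]
gripper_width: 0.196
```

>>> send_rows:
  commands:
    - {"translation": [0,0,0.001],"rot": [0,0,0],"grip": 0.005}
    - {"translation": [0,0,0.001],"rot": [0,0,0],"grip": 0.005}
    - {"translation": [0,0,0.001],"rot": [0,0,0],"grip": 0.005}
    - {"translation": [0,0,0.001],"rot": [0,0,0],"grip": 0.005}
    - {"translation": [0,0,0.001],"rot": [0,0,0],"grip": 0.005}

```text
t: 12.27
eef_pos: [0.4383, -0.2169, 0.1518]
tool_rot: [0.0, 0.997, -0.078, 0.0]
contact_force: [1.2, -2.5, -0.1]
gripper_width: 0.196
```

Run:
```python
from h import *
to(.439,-.2163,.151)
from station import *
c=read_camera("side");pickle.dump(c,open('side4.pkl','wb'))
crop(c,'pics/side4.png',255,320,130,225,6)
```

```text
t 12.27 p [ 0.4383 -0.2169  0.1518] yaw -9.0 z [ 8.e-04 -4.e-04 -1.e+00] F [ 1.2 -2.5 -0.1] T [-0.46 -0.31  0.01] w 0.196 q [ 0.65  0.32 -0.38  2.06  0.17  0.78  0.02]
tool delta mm [ 0.6 -0.7  0.8]
rot to go [ 0.01 -0.05  0.  ]
```

View pics/side4.png

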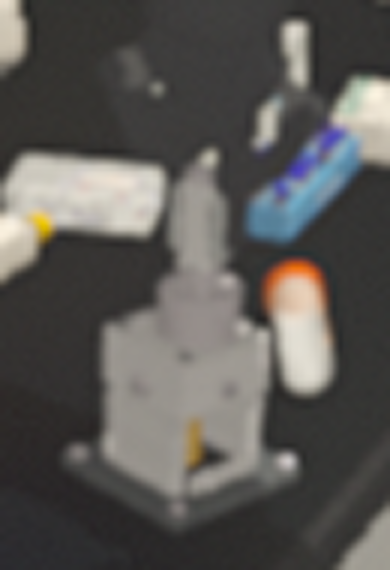

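Run:
```python
from h import *
c=pickle.load(open('side4.pkl','rb'));Q=cloud(c)
uv=proj(c,[[.4444,-.214,z] for z in(.01,.032,.035,.057)]);print(((uv-[255,130]+.5)*6-.5).round())
px=c["pixels"].astype(int);m=(px[...,0]-px[...,2]>60);m[:, :270]=0;m[:190]=0;m[225:]=0;m[:,310:]=0
for v,u in np.argwhere(m):print(v,u,px[v,u],Q[v,u].round(3))
```

```text
[[183. 456.]
 [184. 421.]
 [184. 416.]
 [186. 381.]]
200 287 [156 134  94] [ 0.438 -0.212  0.034]
201 287 [159 130  73] [ 0.437 -0.211  0.031]
202 286 [163 140  98] [ 0.428 -0.182  0.043]
202 287 [161 131  69] [ 0.437 -0.211  0.027]
203 286 [164 141  97] [ 0.437 -0.203  0.027]
203 287 [158 127  63] [ 0.434 -0.204  0.027]
204 286 [162 139  95] [ 0.437 -0.203  0.023]
204 287 [153 123  60] [ 0.436 -0.209  0.021]
205 286 [160 136  91] [ 0.436 -0.202  0.021]
205 287 [151 121  57] [ 0.436 -0.21   0.017]
205 288 [112  88  46] [ 0.436 -0.219  0.012]
206 286 [159 135  89] [ 0.437 -0.206  0.015]
206 287 [143 113  54] [ 0.436 -0.21   0.013]
```

The gold pixels span z of about 0.012–0.034, so the bushing is in the tray. The pushing force has dropped to zero. I withdraw straight up.

>>> send_rows:
  commands:
    - {"translation": [0.0003,0.0006,-0.001],"rot": [0,0,0],"grip": 0.005}
    - {"translation": [0,0,-0.004],"rot": [0,0,0],"grip": 0.005}
    - {"translation": [0,0,-0.006],"rot": [0,0,0],"grip": 0.005}
    - {"translation": [0,0,-0.008],"rot": [0,0,0],"grip": 0.005}
    - {"translation": [0,0,-0.008],"rot": [0,0,0],"grip": 0.005}

```text
t: 12.73
eef_pos: [0.4381, -0.2171, 0.1797]
tool_rot: [-0.0, 0.997, -0.078, -0.0]
contact_force: [0.6, -1.9, -2.0]
gripper_width: 0.199
```

>>> send_rows:
  commands:
    - {"translation": [0,0,-0.01],"rot": [0,0,0],"grip": 0.005}
    - {"translation": [0,0,-0.015],"rot": [0,0,0],"grip": 0.005}
    - {"translation": [0,0,-0.015],"rot": [0,0,0],"grip": 0.005}
    - {"translation": [0,0,-0.015],"rot": [0,0,0],"grip": 0.005}
    - {"translation": [0,0,-0.015],"rot": [0,0,0],"grip": 0.005}

```text
t: 13.15
eef_pos: [0.4375, -0.2167, 0.2502]
tool_rot: [-0.0, 0.997, -0.078, -0.001]
contact_force: [0.1, -0.9, -1.0]
gripper_width: 0.193
```

Run:
```python
from h import *
to(.494,.2087,.245)
from station import *
c=read_camera("side");pickle.dump(c,open('side5.pkl','wb'))
crop(c,'pics/side5.png',255,320,130,225,6)
```

```text
t 13.15 p [ 0.4375 -0.2167  0.2502] yaw -8.98 z [-1.1e-03  6.0e-04 -1.0e+00] F [ 0.1 -0.9 -1. ] T [-0.07 -0.04  0.01] w 0.193 q [ 0.68  0.19 -0.4   1.97  0.09  1.    0.09]
tool delta mm [ -10.5 -429.     5.4]
rot to go [-0.02  0.07  0.02]
```

View pics/side5.png

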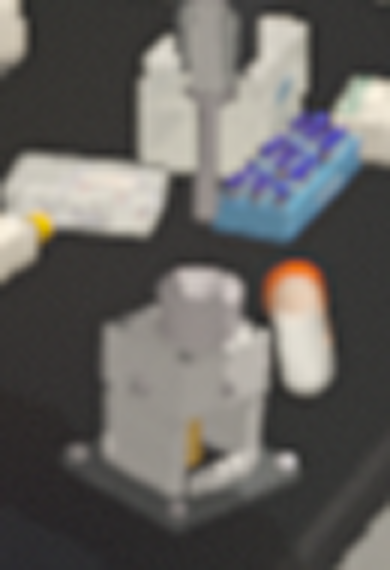

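The rod is clear of the ring (tip at (205,218)) and the bushing is seen in the tray window at (193,440). I carry the drift back.

>>> send_rows:
  commands:
    - {"translation": [-0.0007,-0.015,0],"rot": [0,0,0],"grip": 0.005}
    - {"translation": [-0.0007,-0.025,0],"rot": [0,0,0],"grip": 0.005}
    - {"translation": [-0.0007,-0.032,0],"rot": [0,0,0],"grip": 0.005}
    - {"translation": [-0.0007,-0.032,0],"rot": [0,0,0],"grip": 0.005}
    - {"translation": [-0.0007,-0.032,0],"rot": [0,0,0],"grip": 0.005}

```text
t: 13.62
eef_pos: [0.4552, -0.0809, 0.2489]
tool_rot: [0.0, 0.997, -0.079, -0.0]
contact_force: [1.1, -0.0, -1.0]
gripper_width: 0.191
```

>>> send_rows:
  commands:
    - {"translation": [-0.0007,-0.032,0],"rot": [0,0,0],"grip": 0.005}
    - {"translation": [-0.0007,-0.032,0],"rot": [0,0,0],"grip": 0.005}
    - {"translation": [-0.0007,-0.032,0],"rot": [0,0,0],"grip": 0.005}
    - {"translation": [-0.0007,-0.032,0],"rot": [0,0,0],"grip": 0.005}
    - {"translation": [-0.0007,-0.032,0],"rot": [0,0,0],"grip": 0.005}

```text
t: 14.03
eef_pos: [0.4767, 0.0776, 0.249]
tool_rot: [0.0, 0.997, -0.078, -0.0]
contact_force: [-0.7, -0.3, -2.0]
gripper_width: 0.196
```

>>> send_rows:
  commands:
    - {"translation": [-0.0007,-0.032,0],"rot": [0,0,0],"grip": 0.005}
    - {"translation": [-0.0007,-0.032,0],"rot": [0,0,0],"grip": 0.005}
    - {"translation": [-0.0007,-0.03,0],"rot": [0,0,0],"grip": 0.005}
    - {"translation": [-0.0007,-0.02,0],"rot": [0,0,0],"grip": 0.005}
    - {"translation": [-0.0007,-0.015,0],"rot": [0,0,0],"grip": 0.005}

```text
t: 14.45
eef_pos: [0.4933, 0.2068, 0.2489]
tool_rot: [-0.0, 0.997, -0.077, -0.001]
contact_force: [0.2, 0.2, -1.1]
gripper_width: 0.193
```

>>> send_rows:
  commands:
    - {"translation": [0,0,0.01],"rot": [0,0,0],"grip": 0.005}
    - {"translation": [0,0,0.01],"rot": [0,0,0],"grip": 0.005}
    - {"translation": [0,0,0.01],"rot": [0,0,0],"grip": 0.005}
    - {"translation": [0,0,0],"rot": [0,0,0],"grip": 0.005}
    - {"translation": [0,0,0],"rot": [0,0,0],"grip": 0.005}

```text
t: 14.87
eef_pos: [0.4937, 0.2023, 0.2176]
tool_rot: [0.001, 0.997, -0.079, -0.001]
contact_force: [0.2, -0.5, -1.2]
gripper_width: 0.197
```

Run:
```python
from h import *
from station import *
for i in range(3): c=read_camera("side")
to(.4938,.2087,.18)
pickle.dump(c,open('side6.pkl','wb'))
crop(c,'pics/side6.png',150,270,160,290,4.5)
o=get_obs()["eef_pos"]
uv=proj(c,[[o[0],o[1],o[2]+d] for d in(-.095,-.03)]);print(uv,((uv-[150,160]+.5)*4.5-.5).round(1))
for v in range(int(uv[1,1])+1,int(uv[0,1])+3,2):print(v,c["pixels"][v,190:206].mean(-1).round().astype(int))
```

```text
t 15.02 p [0.4946 0.2036 0.2191] yaw -9.06 z [ 5.e-04  0.e+00 -1.e+00] F [ 1.3  0.4 -0.9] T [ 0.01  0.04 -0.06] w 0.197 q [ 0.02  0.35 -0.64  1.89  0.25  0.99 -0.89]
tool delta mm [-1.6 -4.9 39.1]
rot to go [-0.   -0.03 -0.06]
[[198.75888847 231.94467691]
 [197.38156328 208.84061024]] [[221.2 325.5]
 [215.  221.5]]
209 [ 66 104 134 140 143 164 179 169 145 134 131 114  84  58  52  53]
211 [ 61  71  94 111 129 148 154 150 140 123  96  70  56  52  53  53]
213 [ 61  57  55  62  93 127 143 146 141 120  84  69  64  54  53  52]
215 [ 60  69  84  97 116 134 142 146 145 138 120 106 103  98  86  65]
217 [ 78 106 117 112 123 137 142 146 144 137 122 108 107 109 111  98]
219 [ 80 105 115 112 121 137 143 146 144 139 125 110 106 107 106  96]
221 [ 68  82  90  94 108 130 142 145 144 136 118  98  91  92  89  78]
223 [ 61  80 101 106 107 124 139 144 143 133 116 106 116 130 125  92]
225 [ 55  81 128 153 153 146 141 142 142 139 149 168 172 167 153 114]
227 [ 51  75 126 155 158 152 143 141 142 143 163 190 197 189 166 124]
229 [ 48  71 122 155 163 161 151 144 142 143 163 189 197 188 165 124]
231 [ 53  52  80 121 149 156 148 145 144 144 156 174 171 151 122  79]
233 [ 55  54  53  61  75  88 103 115 117 111 102  90  75  56  46  46]
```

View pics/side6.png

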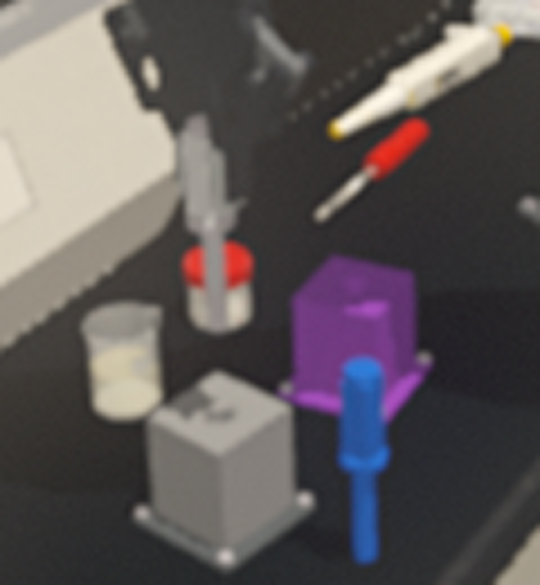

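>>> send_rows:
  commands:
    - {"translation": [-0.001,-0.003,0],"rot": [0,0,0],"grip": 0.005}
    - {"translation": [-0.0006,-0.002,0.01],"rot": [0,0,0],"grip": 0.005}
    - {"translation": [0,0,0.01],"rot": [0,0,0],"grip": 0.005}
    - {"translation": [0,0,0],"rot": [0,0,0],"grip": 0.005}
    - {"translation": [0,0,0],"rot": [0,0,0],"grip": 0.005}

```text
t: 15.43
eef_pos: [0.4927, 0.209, 0.1977]
tool_rot: [0.001, 0.997, -0.078, -0.001]
contact_force: [0.6, -0.7, -1.6]
gripper_width: 0.198
```

>>> send_rows:
  commands:
    - {"translation": [0,0,0.008],"rot": [0,0,0],"grip": 0.005}
    - {"translation": [0,0,0.008],"rot": [0,0,0],"grip": 0.005}
    - {"translation": [0,0,0],"rot": [0,0,0],"grip": 0.005}
    - {"translation": [0,0,0],"rot": [0,0,0],"grip": 0.005}
    - {"translation": [0,0,0],"rot": [0,0,0],"grip": 0.005}

```text
t: 15.85
eef_pos: [0.4934, 0.2094, 0.1828]
tool_rot: [-0.0, 0.997, -0.078, -0.0]
contact_force: [-0.3, 0.7, -0.4]
gripper_width: 0.197
```

Run:
```python
from h import *
from station import *
c=read_camera("side")
to(.4938,.2087,.1675)
crop(c,'pics/side7.png',165,235,200,275,8)
```

```text
t 15.9 p [0.4936 0.2095 0.183 ] yaw -8.99 z [ 3.e-04  2.e-04 -1.e+00] F [-0.2  0.4 -1.5] T [ 0.02 -0.02  0.01] w 0.199 q [-0.01  0.39 -0.63  1.92  0.29  0.92 -0.94]
tool delta mm [ 0.3  0.7 15.5]
rot to go [-0.01 -0.02  0.01]
```

View pics/side7.png

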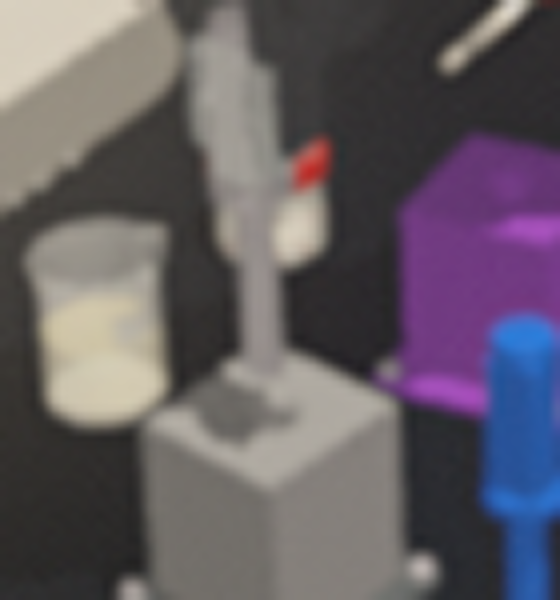

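>>> send_rows:
  commands:
    - {"translation": [0.0003,0.0008,0.006],"rot": [0,0,0],"grip": 0.005}
    - {"translation": [0,0,0.005],"rot": [0,0,0],"grip": 0.005}
    - {"translation": [0,0,0.002],"rot": [0,0,0],"grip": 0.005}
    - {"translation": [0,0,0.002],"rot": [0,0,0],"grip": 0.005}
    - {"translation": [0,0,0],"rot": [0,0,0],"grip": 0.005}

```text
t: 16.32
eef_pos: [0.4933, 0.2083, 0.1672]
tool_rot: [0.0, 0.997, -0.078, -0.0]
contact_force: [0.0, 0.0, -1.8]
gripper_width: 0.197
```

>>> send_rows:
  commands:
    - {"translation": [0,0,0.001],"rot": [0,0,0],"grip": 0.005}
    - {"translation": [0,0,0.001],"rot": [0,0,0],"grip": 0.005}
    - {"translation": [0,0,0.001],"rot": [0,0,0],"grip": 0.005}
    - {"translation": [0,0,0.001],"rot": [0,0,0],"grip": 0.005}
    - {"translation": [0,0,0],"rot": [0,0,0],"grip": 0.005}

```text
t: 16.73
eef_pos: [0.4935, 0.2084, 0.1636]
tool_rot: [0.0, 0.997, -0.078, -0.0]
contact_force: [-0.2, -0.2, -1.3]
gripper_width: 0.194
```

Run:
```python
from h import *
to(.4938,.2085,.101)
```

```text
t 16.73 p [0.4935 0.2084 0.1636] yaw -8.99 z [-2.e-04 -1.e-04 -1.e+00] F [-0.2 -0.2 -1.3] T [-0.    0.    0.01] w 0.194 q [-0.02  0.42 -0.62  1.94  0.31  0.88 -0.95]
tool delta mm [ 0.3 -0.1 62.6]
rot to go [0.01 0.01 0.01]
```

Tip is at about 0.0685, inside the mouth without contact. I continue down.

>>> send_rows:
  commands:
    - {"translation": [0.0002,0,0.002],"rot": [0,0,0],"grip": 0.005}
    - {"translation": [0,0,0.002],"rot": [0,0,0],"grip": 0.005}
    - {"translation": [0,0,0.002],"rot": [0,0,0],"grip": 0.005}
    - {"translation": [0,0,0.002],"rot": [0,0,0],"grip": 0.005}
    - {"translation": [0,0,0.002],"rot": [0,0,0],"grip": 0.005}

```text
t: 17.15
eef_pos: [0.4938, 0.2084, 0.1535]
tool_rot: [0.0, 0.997, -0.078, -0.0]
contact_force: [0.0, 0.0, -1.8]
gripper_width: 0.192
```

>>> send_rows:
  commands:
    - {"translation": [0,0,0.004],"rot": [0,0,0],"grip": 0.005}
    - {"translation": [0,0,0.004],"rot": [0,0,0],"grip": 0.005}
    - {"translation": [0,0,0.004],"rot": [0,0,0],"grip": 0.005}
    - {"translation": [0,0,0.004],"rot": [0,0,0],"grip": 0.005}
    - {"translation": [0,0,0.004],"rot": [0,0,0],"grip": 0.005}

```text
t: 17.57
eef_pos: [0.4937, 0.2084, 0.1333]
tool_rot: [0.0, 0.997, -0.078, -0.0]
contact_force: [0.7, 0.3, -0.7]
gripper_width: 0.195
```

>>> send_rows:
  commands:
    - {"translation": [0,0,0.004],"rot": [0,0,0],"grip": 0.005}
    - {"translation": [0,0,0.004],"rot": [0,0,0],"grip": 0.005}
    - {"translation": [0,0,0.004],"rot": [0,0,0],"grip": 0.005}
    - {"translation": [0,0,0.004],"rot": [0,0,0],"grip": 0.005}
    - {"translation": [0,0,0.004],"rot": [0,0,0],"grip": 0.005}

```text
t: 17.98
eef_pos: [0.4938, 0.2085, 0.1134]
tool_rot: [0.0, 0.997, -0.078, 0.0]
contact_force: [0.4, -0.0, -0.9]
gripper_width: 0.197
```

Run:
```python
from h import *
to(.4938,.2085,.101)
```

```text
t 17.98 p [0.4938 0.2085 0.1134] yaw -8.99 z [ 0. -0. -1.] F [ 0.4 -0.  -0.9] T [-0.02  0.05 -0.02] w 0.197 q [-0.05  0.49 -0.58  1.97  0.37  0.79 -1.01]
tool delta mm [-0.  -0.  12.4]
rot to go [ 0.   -0.    0.01]
```

>>> send_rows:
  commands:
    - {"translation": [0,0,0.003],"rot": [0,0,0],"grip": 0.005}
    - {"translation": [0,0,0.003],"rot": [0,0,0],"grip": 0.005}
    - {"translation": [0,0,0.002],"rot": [0,0,0],"grip": 0.005}
    - {"translation": [0,0,0.001],"rot": [0,0,0],"grip": 0.005}
    - {"translation": [0,0,0.001],"rot": [0,0,0],"grip": 0.005}

```text
t: 18.4
eef_pos: [0.4938, 0.2085, 0.1037]
tool_rot: [-0.0, 0.997, -0.078, 0.0]
contact_force: [0.2, -0.1, -0.2]
gripper_width: 0.199
```

>>> send_rows:
  commands:
    - {"translation": [0,0,0.0005],"rot": [0,0,0],"grip": 0.005}
    - {"translation": [0,0,0.0005],"rot": [0,0,0],"grip": 0.005}
    - {"translation": [0,0,0.0005],"rot": [0,0,0],"grip": 0.005}
    - {"translation": [0,0,0.0005],"rot": [0,0,0],"grip": 0.005}
    - {"translation": [0,0,0],"rot": [0,0,0],"grip": 0.005}

```text
t: 18.82
eef_pos: [0.4939, 0.2085, 0.102]
tool_rot: [-0.0, 0.997, -0.078, 0.0]
contact_force: [-0.1, -0.7, 0.1]
gripper_width: 0.197
```

Run:
```python
from h import *
to(.4938,.2085,.101)
```

```text
t 18.82 p [0.4939 0.2085 0.102 ] yaw -8.99 z [ 3.e-04 -0.e+00 -1.e+00] F [-0.1 -0.7  0.1] T [-0.07  0.09  0.03] w 0.197 q [-0.06  0.51 -0.57  1.98  0.39  0.76 -1.02]
tool delta mm [-0.1  0.   1. ]
rot to go [-0.   -0.02  0.01]
```

>>> send_rows:
  commands:
    - {"translation": [0,0,0.0005],"rot": [0,0,0],"grip": 0.005}
    - {"translation": [0,0,0.0005],"rot": [0,0,0],"grip": 0.005}
    - {"translation": [0,0,0.0005],"rot": [0,0,0],"grip": 0.005}
    - {"translation": [0,0,0.0005],"rot": [0,0,0],"grip": 0.005}
    - {"translation": [0,0,0],"rot": [0,0,0],"grip": 0.005}

```text
t: 19.23
eef_pos: [0.4939, 0.2086, 0.1018]
tool_rot: [0.001, 0.997, -0.078, 0.001]
contact_force: [-6.8, -4.4, 21.2]
gripper_width: 0.194
```

Run:
```python
from h import *
to(.4938,.2085,.101)
```

```text
t 19.23 p [0.4939 0.2086 0.1018] yaw -8.99 z [ 0.001  -0.0013 -1.    ] F [-6.8 -4.4 21.2] T [-0.85  1.54  0.03] w 0.194 q [-0.06  0.51 -0.57  1.98  0.39  0.76 -1.02]
tool delta mm [-0.1  0.1  0.8]
rot to go [ 0.06 -0.07  0.01]
```

The collar is seated: 21 N at z = 0.1018, the same height as at the pick. I relieve the load and release.

>>> send_rows:
  commands:
    - {"translation": [0,0,-0.0015],"rot": [0,0,0],"grip": 0.005}
    - {"translation": [0,0,0],"rot": [0,0,0],"grip": 0.005}
    - {"translation": [0,0,0],"rot": [0,0,0],"grip": 0.02}
    - {"translation": [0,0,0],"rot": [0,0,0],"grip": 0.03}
    - {"translation": [0,0,0],"rot": [0,0,0],"grip": 0.05}
  force: 30

```text
t: 19.65
eef_pos: [0.4938, 0.2085, 0.101]
tool_rot: [0.0, 0.997, -0.078, -0.0]
contact_force: [0.3, -0.2, 0.4]
gripper_width: 0.474
```

>>> send_rows:
  commands:
    - {"translation": [0,0,0],"rot": [0,0,0],"grip": 0.05}
    - {"translation": [0,0,0],"rot": [0,0,0],"grip": 0.05}
    - {"translation": [0,0,0],"rot": [0,0,0],"grip": 0.05}
    - {"translation": [0,0,-0.005],"rot": [0,0,0],"grip": 0.05}
    - {"translation": [0,0,-0.01],"rot": [0,0,0],"grip": 0.05}

```text
t: 20.07
eef_pos: [0.4931, 0.2081, 0.1159]
tool_rot: [0.0, 0.997, -0.078, -0.001]
contact_force: [-0.3, -0.4, 0.4]
gripper_width: 0.586
```

>>> send_rows:
  commands:
    - {"translation": [0,0,-0.02],"rot": [0,0,0],"grip": 0.05}
    - {"translation": [0,0,-0.025],"rot": [0,0,0],"grip": 0.05}
    - {"translation": [0,0,-0.025],"rot": [0,0,0],"grip": 0.05}
    - {"translation": [0,0,-0.025],"rot": [0,0,0],"grip": 0.05}
    - {"translation": [0,0,-0.025],"rot": [0,0,0],"grip": 0.05}

```text
t: 20.48
eef_pos: [0.4936, 0.2087, 0.2385]
tool_rot: [-0.0, 0.997, -0.078, 0.0]
contact_force: [0.4, 0.6, -0.3]
gripper_width: 0.582
```

Run:
```python
from h import *
from station import *
st()
c=read_camera("side");pickle.dump(c,open('side8.pkl','wb'))
crop(c,'pics/side8.png',160,320,160,290,4.8)
c2=read_camera("top");crop(c2,'pics/top8.png',100,420,130,270,2.4)
a=pickle.load(open('side0.pkl','rb'))
Q=cloud(c);Q0=cloud(a)
for C in(Q0,Q):
    m=(np.hypot(C[...,0]-.493,C[...,1]-.21)<.02)&(C[...,2]>.12);print(C[m].mean(0).round(4),C[m][:,2].max())
```

```text
t 20.48 p [0.4936 0.2087 0.2385] yaw -8.97 z [ 7.e-04  4.e-04 -1.e+00] F [ 0.4  0.6 -0.3] T [-0.02 -0.02  0.03] w 0.582 q [ 0.02  0.33 -0.65  1.86  0.23  1.02 -0.88]
[0.4908 0.2138 0.129 ] 0.13577673972391935
[0.4946 0.2166 0.2887] 0.609523644832256
```

View pics/side8.png

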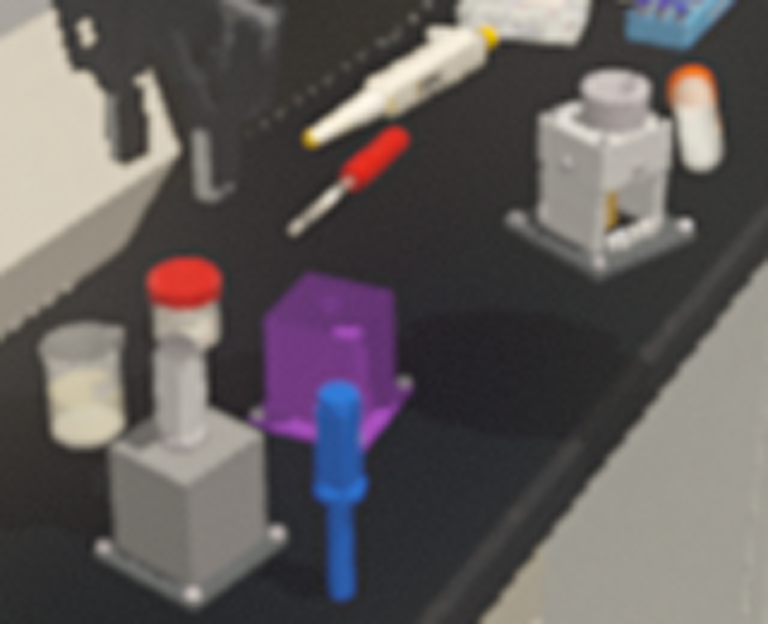

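View pics/top8.png

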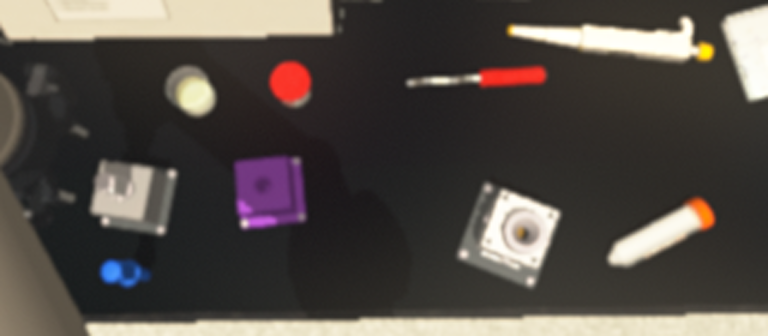

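Side view: the drift stands in the grey holder (182,390) with the collar on top. The bushing shows in the tray window at (612,208), and everything else is where it was. One last number check, then I hand in.

Run:
```python
from h import *
from station import *
s=read_camera("side");t=read_camera("top")
for n,C in(('0',pickle.load(open('side0.pkl','rb'))),('now',s)):
    C=cloud(C);m=(np.hypot(C[...,0]-.493,C[...,1]-.21)<.02)&(C[...,2]>.12)&(C[...,2]<.15);print(n,'cap',C[m].mean(0).round(4),C[m][:,2].max().round(4))
for n,c in(('0',pickle.load(open('top0.pkl','rb'))),('now',t)):
    P=cloud(c);px=c["pixels"].astype(int)
    m=(px[...,0]-px[...,2]>50)&(np.hypot(P[...,0]-.44,P[...,1]+.215)<.03);print(n,'gold z',P[m][:,2].round(3))
st()
```

```text
0 cap [0.4908 0.2138 0.129 ] 0.1358
now cap [0.4919 0.2138 0.1288] 0.1353
0 gold z [0.081 0.094 0.083 0.084 0.081 0.078 0.08  0.081 0.082 0.101 0.083 0.082
 0.082 0.084 0.081 0.085 0.082 0.083 0.104 0.081 0.079 0.097]
now gold z [0.1   0.033 0.031 0.03  0.032 0.03  0.031 0.011 0.1   0.03  0.032 0.033
 0.012]
t 20.68 p [0.4941 0.2086 0.2375] yaw -9.0 z [ 2.1e-03  4.0e-04 -1.0e+00] F [-0.9 -0.4 -0.6] T [ 0.01 -0.01 -0.06] w 0.59 q [ 0.02  0.33 -0.65  1.87  0.23  1.02 -0.89]
```

```bash
python3 -c "
from station import *
print(hand_in())"
```

```text
the job is handed in; nothing more can be done
None
```

The bushing is out and in the catch tray, and the drift is back upright in its grey stand; I handed the job in at about 20.7 s of the 72 s allowed.

- **Pushing the bushing:** I took the grey-gripped drift from the grey stand and eased it through the off-centre ring, where side forces read at most about 3 N. The push read about 8 N at the sampled points and dropped to zero when the bushing fell. The top camera saw the bushing's top at 81 mm before and about 31 mm now, which matches it standing on the tray floor.
- **Drift in its stand:** I pressed it down to about 21 N, at the same tool height as when I picked it up. After release the cap's top reads 135 mm, against 136 mm at the start.
- **Everything else:** the jar, beaker, screwdriver, tube and the blue and purple look-alikes look unmoved in the last pictures. The gripper is about 135 mm above where it released the drift, touching nothing.

No check failed. The cameras and the robot's own position readings disagreed by about 2 mm at times, which was within the clearances.

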